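# Release the keeper and draw a valve spool for inspection

## Task

The hydraulic valve in the vise has its spool held down by a small quarter-turn keeper: take the largest tee key from the rack, put it in the keeper's square recess and turn the keeper anticlockwise about a quarter turn, well clear of the spool, then hang the key back in the rack. Take the spool by its flat tang and draw it straight up, without forcing it against the bore, until its first neck stands wholly clear of the valve's top face but the second neck is still hidden in the bore, and finish holding it still there so that the lands can be inspected. Leave the other keys and everything else on the bench where they are.

Things in the scene. Friction and masses are not known exactly. Their poses are not given: they have to be found in the camera images.
- valve: Dark steel valve block in a grey machine vise fixed to the bench. Origin on the bench on the axis of the vertical bore (27 mm wide, 80 deep); z up, x from the bore towards the keeper. Flat top face 120 mm above the bench, x -36 to 68 mm, y -35 to 35. The vise lies along y (-75 to 225 mm), its jaws below 85 mm high.
- bore_mouth (a point): Centre of the bore's mouth in the valve's top face, 120 mm above the bench; axes as the valve's.
- spool: Loose steel spool, 132 mm, about 0.28 to 0.46 kg, upright in the bore on its floor (0.5 mm gap all round; falls back if let go). Origin: lower end, z up. Up from it: 26 mm land 0-22 mm, second neck (18 mm) 22-34, land 34-52, first neck 52-64, land 64-80 (top flush with the valve's top at the start), 14 mm stem to 96, flat tang to 132. First neck is out once raised 28 mm, second shows at 46.
- tang (a point): Grip point in the middle of the spool's flat tang, 116 mm above the spool's lower end, at the start 36 mm above the valve's top face. Axes as the spool's: the tang is 24 mm wide along x, 12 mm thick along y, 36 mm high; grip it across y. At the start y lies within 0.3 rad of the valve's y, so that the fingers pass beside the keeper.
- keeper (a joint): Angle of the keeper about its vertical axis, 40 mm from the bore axis along the valve's x. 0 (starts 0 to 0.15): its tongue lies over the spool's shoulder and holds it down (1 mm play). Grows as it turns anticlockwise from above; clear of the spool past 0.6, a quarter turn is 1.57, stop at 1.75 rad. Stays where left, resists with 0.05 N m.
- recess (a point): Middle of the mouth of the keeper's square recess, 140 mm above the bench. Turns with the keeper: x and y are square to the recess walls; at keeper angle 0 they are the valve's, the tongue pointing to -x. Recess 13.5 mm square, 14 mm deep, in a round captive head 31 mm in diameter standing 20 mm above the valve's top face.
- tee_key: Largest of three loose dark steel tee keys, 0.22 to 0.31 kg. Origin at the tip, z up. 12 mm square shank (sides along x, y), 84 mm long, tip tapered to 8.5 mm over 4 mm; 30 mm wide collar at 84-90 mm, 14 mm stem, tee bar 90 mm long along x, 14 wide (y), 16 high, its middle 120 mm above the tip. Starts hanging in one of the rack's holes (which varies), bar across the rack within 0.25 rad.
- rack: Grey sheet-metal rack fixed to the bench: top plate 70 mm (x) by 240 mm (y), upper face 100 mm above the bench. Origin on the bench under its middle. Three round through holes of 21 mm at x = 0, y = -75, 0 and 75 mm. A key hangs with its collar on the plate, its tip 16 mm above the bench.
- tee_key_mid: Bystander: middle tee key, 9 mm shank, bar 66 mm long, otherwise like the largest; hangs in another hole.
- tee_key_small: Bystander: smallest tee key, 7 mm shank, bar 50 mm long; hangs in another hole.
- bearing: Bystander: ball bearing lying flat, 62 mm diameter, 16 mm high.
- spanner: Bystander: spanner lying flat, 190 mm long.
- oil_filter: Bystander: white oil filter standing, 76 mm diameter, 98 mm high.
- spray_can: Bystander: plain spray can standing, 52 mm diameter, 165 mm high.
- grease_tin: Bystander: grey tin, 72 mm diameter, 55 mm high.
- parts_brush: Bystander: brush lying, 190 mm long.
- pipe_union: Bystander: brass pipe union standing between rack and vise, 36 mm across, 48 mm high.
Mind the look-alikes: they are no part of the job. Leave any blue look-alike of the tee_key alone.

How it is judged:
On the way, in this order (a step that is already met when the one before it is completed fails the run):
1. the largest tee key's tip is seated in the keeper's recess (z of tee_key in the frame of recess below -0.006 m and horizontal distance between tee_key and recess below 0.004 m and angle between tee_key's own z axis and vertical below 0.15 rad and value of joint keeper below 0.6 rad), for 0.1 s.
2. the keeper has been turned clear of the spool with the key in its recess (z of tee_key in the frame of recess below -0.006 m and horizontal distance between tee_key and recess below 0.004 m and angle between tee_key's own z axis and vertical below 0.15 rad and value of joint keeper above 1 rad), for 0.1 s.
3. the key hangs upright in the rack again, let go (z of tee_key in the frame of rack between 0.01 and 0.022 m and x of tee_key in the frame of rack between -0.012 and 0.012 m and y of tee_key in the frame of rack between -0.09 and 0.09 m and angle between tee_key's own z axis and vertical below 0.12 rad and contact force between tee_key and the arm below 0.2 N and contact force between tee_key and the fingers below 0.2 N), for 0.2 s.
4. the spool is drawn up to the inspection height, held by its tang (z of spool in the frame of valve between 0.069 and 0.085 m and horizontal distance between spool and bore_mouth below 0.003 m and angle between the z axis of spool and the z axis of valve, either way round below 0.05 rad and contact force between the fingers and spool above 1.5 N and distance between the grasp point and tang below 0.025 m), for 0.2 s.
At the end, for the whole second after the job is handed in: The fingers (over 1.5 N) hold the spool still, drawn up 29 to 45 mm: first neck wholly above the valve's top face, second still in the bore; upright within 0.05 rad, on the bore axis within 3 mm. Keeper past 1.0 rad. Largest key hanging upright in the rack, let go (all of step 3 and all of step 4 and value of joint keeper above 1 rad and linear speed of spool below 0.01 m/s); the arm keeps its last pose, push and grip.
It fails at once if the spool is forced against its bore or its keeper (over 25 N) (contact force between spool and valve above 25 N).
It fails at once if the spool is drawn right out of the bore (z of spool in the frame of valve above 0.112 m).
It fails at once if another key is moved by more than 15 mm (distance of any of tee_key_mid, tee_key_small from where it was at the start of the episode above 0.015 m).
It fails at once if a bystander is shoved by more than 30 mm or tipped over (distance of any of bearing, spanner, oil_filter, spray_can, grease_tin, parts_brush, pipe_union from where it was at the start of the episode above 0.03 m or angle between any of oil_filter, spray_can, grease_tin, pipe_union's own z axis and vertical above 0.3 rad).
It also fails if it takes over 64 s, if anything falls off the work surface, if the arm or the gripper's body presses on something with over 40 N, if the wrist force passes 120 N, or if a joint passes its speed limit or range.

## Robot

A 6-joint arm with a two-finger parallel gripper is mounted at the origin on the work surface. World frame = base frame: x ahead of the robot, y to its left, z up, the work surface at z = 0. Lengths are in m, angles in rad, forces in N, time in s.
With the tool pointing down it reaches from about 0.375 to 0.75 m from the base axis. Payload 9 kg.
Tool frame: the origin (TCP) lies on the centre line of the jaws, within the pads' length; the fingertips stand 25 mm ahead of it and the grasp point (between the pads) lies 6 mm ahead of it; x points along the fingers, y is the direction in which the jaws open and shut, and the axes are right-handed (so a half turn about x gives the same grasp; the last joint's range is limited). The gripper opens to 85 mm and grips with 20 to 120 N. Pads are 22 mm wide; open, the fingers measure 114 mm over their backs; the gripper's body (76 mm by 85 mm) begins 54 mm behind the grasp point. The pads swing forward as they close: fully open they stand 13 mm farther back than shut.
Start: joints at [-1.423, 0.104, 0.097, 1.564, 0, 1.353], TCP at [0.215, -0.56, 0.256] pointing down, gripper open.
Joint ranges: [-2.99, 2.99], [-0.84, 1.86], [-1.1, 1.16], [-1.84, 2.11], [-1.51, 1.56], [-3.14, 3.14]. Speed limits (rad/s): [2.22, 2.22, 2.57, 3.14, 3.14, 3.14].

## Interface

Orientations are given as [roll, pitch, yaw] about the fixed x, y, z axes, in that order (R = Rz(yaw) Ry(pitch) Rx(roll)).
In Python, from plant import * gives the robot as it stands.
- The arm moves only by the shell command python3 -m crank 'ROWS' [FORCE]. ROWS is JSON, a list of rows, each an object of numbers: "jaw": the closure, from -1 (fully open) to 1 (shut); "tx", "ty", "tz": the shift along the tool's x, y, z in mm; "turn": the turn about the tool's x in degrees. A call has 1 to 5 rows; each row shifts and turns the commanded pose from where the row before left it, along the tool's axes as they then stand; what a row does not reach is not made up. A row lasts 1/10 s, in which the tool goes at most 50 mm and 8.59 degrees, less where a joint would pass 70% of its speed; a pose out of reach is approached as far as the arm can. A call is refused whole if a number of a shift passes 50 or a number of a turn 8.59, either way. A call with a gripper value outside its range is refused whole. The fingers move at their own pace and stop on an object; FORCE is the grip in N (left out, the last holds). Time passes only in rows, so rows that do not move let the fingers close. It gives the time, the measured TCP pose, the force and the opening at its end, in the units of the state.
- observe(): the state, without advancing time (a new reading comes with each control period).
- read_camera(name): name is "scene" or "top" or "wrist"; returns a dict with "image" (400x640x3 uint8, red, green, blue), "fx", "fy", "cx", "cy" (pixels), "T" (4x4, takes a point from camera to world coordinates). Camera axes: x right, y down, z forward; pixel columns grow to the right and rows downward; lengths in m; the calibration is good to about 2 mm. A picture is of the moment at which its call begins. There is no depth.
- hand_in(): hands the job in, once; it reports no verdict.
The state is a dict: "time_s": time; "joint_positions": joint angles; "qd": joint speeds; "joint_efforts": joint torques, N m; "position": TCP position; "tcp_rot": TCP orientation; "contact_force": force on the tool from outside, world axes, zero at the start; "moment": the same for the moment, N m; "grip_width": finger opening in m.
Only numpy, scipy, OpenCV 4.12 (cv2) and the standard library are available. Lean on these libraries where they do the work, as an engineer would, in place of code of your own. Each camera call takes 0.05 s, during which the arm holds its last target.

## Working session

There is one attempt and no reset: what is moved stays moved. The work goes in short steps, Python scripts to look and compute and a shell command to move; the robot and the scene stay as the last step left them, time stands still between calls to the robot, and variables do not carry over. Pictures are saved under pics/ and viewed, and the job is handed in when it is done.

```bash
ls; mkdir -p pics
python3 - <<'E'
from plant import *
import cv2
print(observe())
for n in ["scene","top","wrist"]:
    c=read_camera(n); cv2.imwrite(f"pics/{n}0.png",c["image"][:,:,::-1]); print(n,c["fx"],c["fy"],c["cx"],c["cy"],c["T"])
E
```

```text
pics
{'time_s': 0.0, 'joint_positions': array([-1.42271253e+00,  1.04692816e-01,  9.64535576e-02,  1.56389419e+00,
        1.24259451e-05,  1.35310034e+00]), 'qd': array([-2.94718147e-04,  1.46231117e-03, -2.31055293e-04,  4.64667179e-06,
       -1.96206230e-03, -1.05464802e-04]), 'joint_efforts': array([-2.66482721e-04, -5.56926370e+01,  5.03657198e+01,  1.69893808e-02,
       -4.20218885e-04,  2.98606260e-06]), 'position': array([ 0.21457531, -0.55999512,  0.25551745]), 'tcp_rot': array([-1.79778507,  1.56945914,  1.70958735]), 'contact_force': array([-0.60064026,  0.62120531, -0.13499051]), 'moment': array([ 0.00167152,  0.0614847 , -0.02753368]), 'grip_width': 0.08568699855061791}
scene 420.0483775109373 420.0483775109373 320.5476287579298 198.30585778523567 [[ 0.59277393  0.57118115 -0.56777738  1.26873357]
 [ 0.80534742 -0.42554233  0.41270965 -0.47468906]
 [-0.00588134 -0.70190157 -0.71224967  0.97877295]
 [ 0.          0.          0.          1.        ]]
top 451.7379568737382 451.7379568737382 326.3990622551461 196.8291142026347 [[-0.01301267 -0.9971591   0.07419158  0.43588047]
 [-0.99990694  0.01328061  0.00311917  0.03315198]
 [-0.00409562 -0.07414408 -0.99723913  1.62850931]
 [ 0.          0.          0.          1.        ]]
wrist 296.3871261847375 296.3871261847375 313.2556874081492 196.07620109902743 [[ 0.35883463 -0.89886732 -0.25154573  0.27804534]
 [-0.93339975 -0.34602431 -0.09503725 -0.53581541]
 [-0.00161506  0.26889538 -0.96316804  0.37225721]
 [ 0.          0.          0.          1.        ]]
```

View pics/scene0.png

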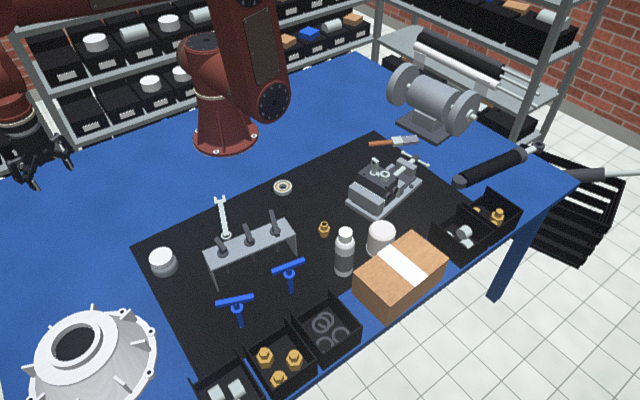

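View pics/top0.png

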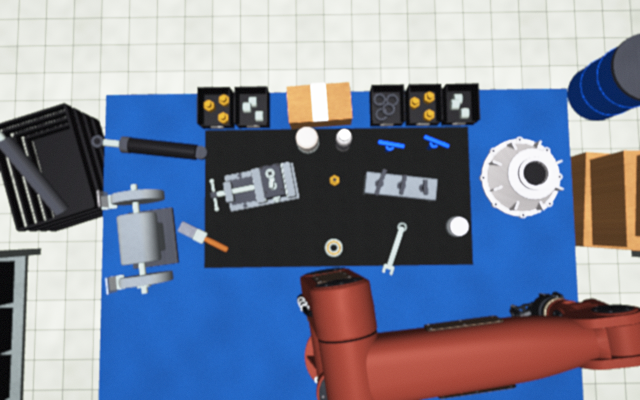

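View pics/wrist0.png

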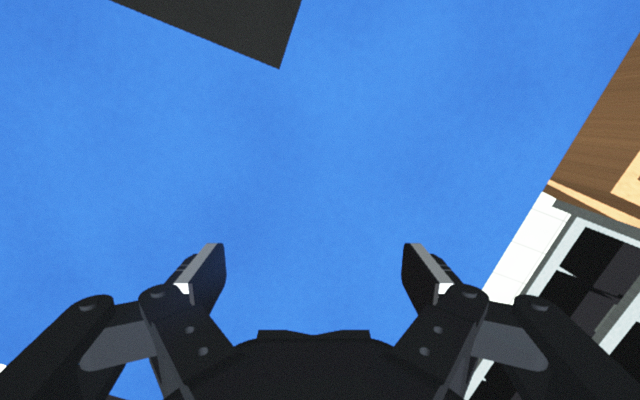

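Top: rack around (400,186), vise around (255,187). The scene view shows the three dark keys in the rack at about (222,247), (249,235) and (273,222). I'll zoom in on both.

Run:
```python
import cv2
t=cv2.imread("pics/top0.png"); s=cv2.imread("pics/scene0.png")
cv2.imwrite("pics/t_valve.png",cv2.resize(t[150:225,200:310],None,fx=7,fy=7,interpolation=cv2.INTER_CUBIC))
cv2.imwrite("pics/t_rack.png",cv2.resize(t[160:210,355:445],None,fx=8,fy=8,interpolation=cv2.INTER_CUBIC))
cv2.imwrite("pics/s_rack.png",cv2.resize(s[195:295,195:305],None,fx=6,fy=6,interpolation=cv2.INTER_CUBIC))
cv2.imwrite("pics/s_valve.png",cv2.resize(s[140:225,335:440],None,fx=7,fy=7,interpolation=cv2.INTER_CUBIC))
```

```text
(no output)
```

View pics/t_valve.png

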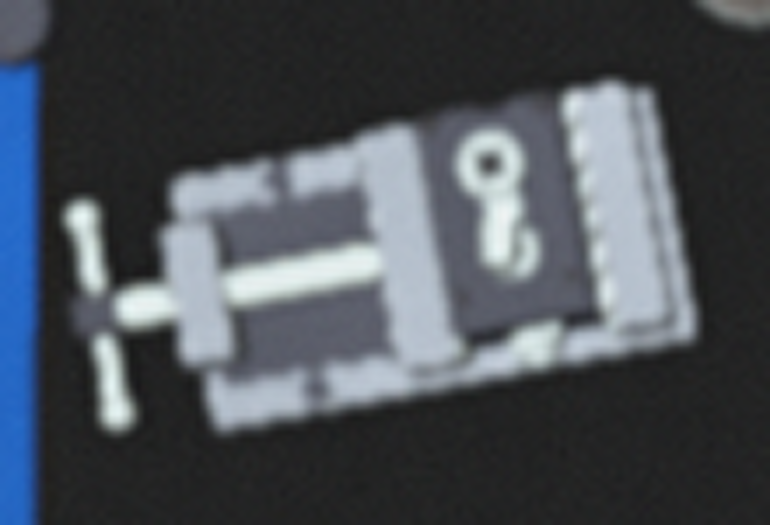

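View pics/t_rack.png

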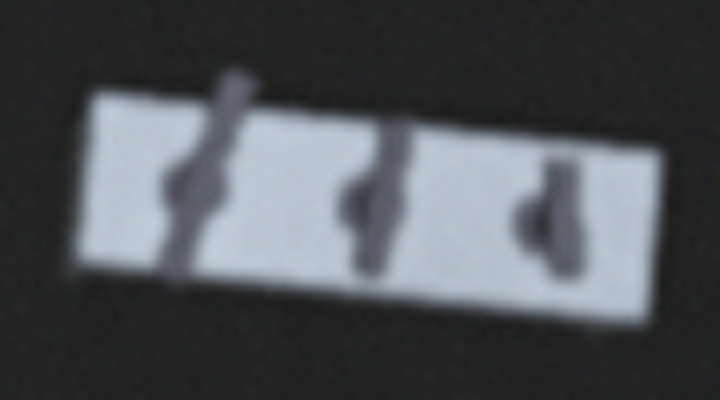

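View pics/s_rack.png

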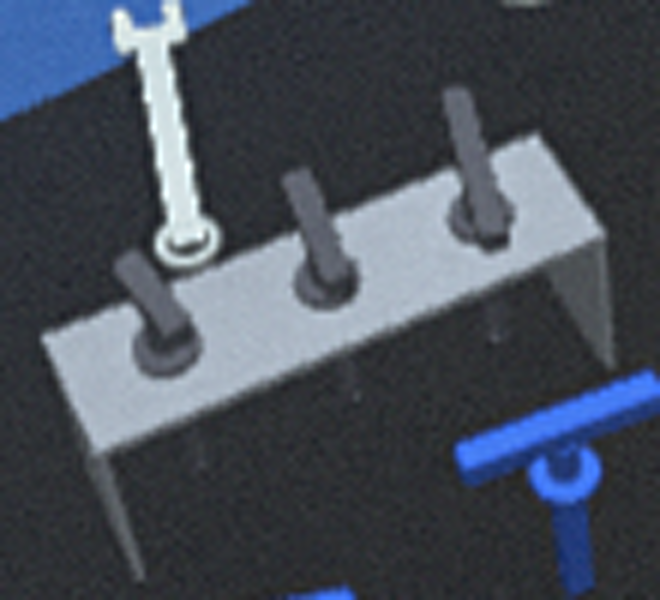

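View pics/s_valve.png

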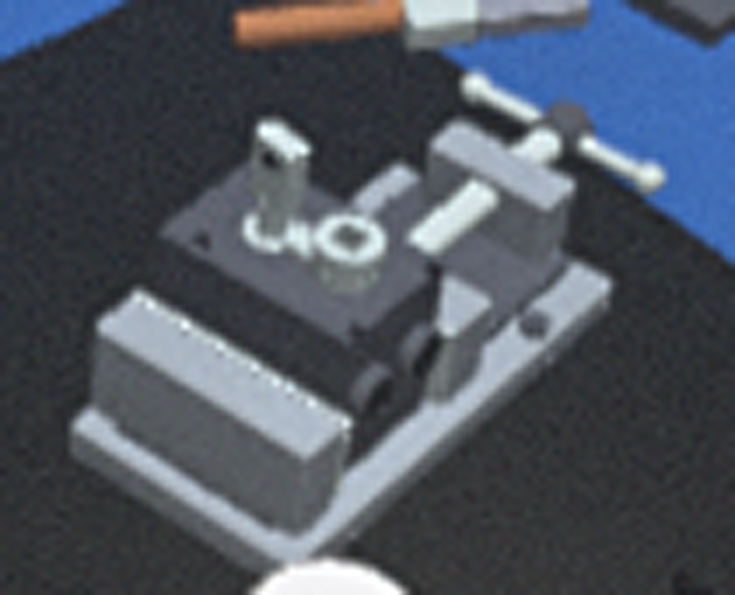

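```bash
cat > h.py <<'E'
from plant import *
import numpy as np, cv2
from scipy.spatial.transform import Rotation as Rn
def ray(c,u,v,z):
    T=np.array(c["T"]); d=T[:3,:3]@np.array([(u-c["cx"])/c["fx"],(v-c["cy"])/c["fy"],1.]); o=T[:3,3]
    return o+d*(z-o[2])/d[2]
def proj(c,p):
    T=np.array(c["T"]); q=T[:3,:3].T@(np.array(p)-T[:3,3]); return np.array([c["fx"]*q[0]/q[2]+c["cx"],c["fy"]*q[1]/q[2]+c["cy"]])
def R0():
    return Rn.from_euler('xyz',observe()["tcp_rot"]).as_matrix()
def go(target, yaw=None):
    """report shift in tool mm to bring TCP to target; yaw = wanted angle of tool y axis (mod pi)"""
    s=observe(); R=Rn.from_euler('xyz',s["tcp_rot"]).as_matrix()
    d=R.T@(np.array(target)-s["position"])*1000
    print("t",round(s["time_s"],2),"pos",np.round(s["position"]*1000,1),"tool shift mm (before turn)",np.round(d,1))
    ya=np.arctan2(R[1,1],R[0,1]); print("tool y ang",np.round(np.degrees(ya),2),"tool x",np.round(R[:,0],3))
    if yaw is not None:
        e=(yaw-ya+np.pi/2)%np.pi-np.pi/2   # world ccw needed
        print("turn deg about tool x",np.round(-np.degrees(e),2))
        # rotated shift
def snap(n,name):
    c=read_camera(n); cv2.imwrite(f"pics/{name}.png",c["image"][:,:,::-1]); np.save(f"pics/{name}.npy",dict(c,image=None),allow_pickle=True); return c
E
python3 - <<'E'
from h import *
c=snap("top","top1")
P=lambda u,v,z:np.round(ray(c,u,v,z)*1000,1)
a=P(384.75,170,.144);b=P(376.9,194,.144);print("bar",a,b,(a+b)/2,np.hypot(*(a-b)[:2]),np.degrees(np.arctan2(*(a-b)[:2][::-1])))
print("head",P(270,173.3,.14),"tang",P(270.7,184.3,.172))
corners=[(95,92),(663,152),(648,322),(72,265)]
q=[P(355+x/8,160+y/8,.1) for x,y in corners];print("rack",q,np.mean(q,0))
v=[P(200+x/7,150+y/7,.12) for x,y in [(415,125),(563,95),(605,308),(460,330)]];print("valve",v)
s=snap("scene","scene1")
Q=lambda u,v,z:np.round(ray(s,u,v,z)*1000,1)
print("scene head",Q(335+350/7,140+238/7,.14),"tangtop",Q(335+283/7,140+137/7,.172))
print("scene bar ends",Q(195+456/6,195+93/6,.144),Q(195+490/6,195+232/6,.144))
go(a/1000)
E
```

```text
bar [ 632.7 -156.4  144. ] [ 553.5 -128.7  144. ] [ 593.1  -142.55  144.  ] 83.90429071269244 -19.277155555248953
head [627.4 223.9 140. ] tang [587.4 217.7 172. ]
rack [array([ 634.3, -101. ,  100. ]), array([ 605.3, -341.8,  100. ]), array([ 533. , -333.2,  100. ]), array([560.5, -89.8, 100. ])] [ 583.275 -216.45   100.   ]
valve [array([648.9, 262.5, 120. ]), array([662.5, 191.2, 120. ]), array([559.4, 171.7, 120. ]), array([549.8, 241.2, 120. ])]
scene head [632.8 224.9 140. ] tangtop [593.  218.7 172. ]
scene bar ends [ 560.3 -126.4  144. ] [ 638.8 -157.6  144. ]
t 0.25 pos [ 214.6 -560.2  255.9] tool shift mm (before turn) [ 112.1 -227.4 -534.9]
tool y ang -69.04 tool x [-0.     0.001 -1.   ]
```

Key centre is near (595,-142), bar yaw about -20°, so I grip with tool y near +70°. The keeper head is near (630,224). First I go above the key with the jaws half closed.

Run:
```python
from h import *
go([.595,-.142,.29],np.radians(70))
```

```text
t 0.25 pos [ 214.6 -560.2  255.9] tool shift mm (before turn) [ -33.9 -254.5 -504.8]
tool y ang -69.04 tool x [-0.     0.001 -1.   ]
turn deg about tool x 40.96
```

```bash
R='{"tx":-2.6,"ty":-19.6,"tz":-38.8,"jaw":-0.2}'; python3 -m crank '[{"tx":-2.6,"ty":-19.6,"tz":-38.8,"jaw":-0.2},{"tx":-2.6,"ty":-19.6,"tz":-38.8,"jaw":-0.2},{"tx":-2.6,"ty":-19.6,"tz":-38.8,"jaw":-0.2},{"tx":-2.6,"ty":-19.6,"tz":-38.8,"jaw":-0.2},{"tx":-2.6,"ty":-19.6,"tz":-38.8,"jaw":-0.2}]'
python3 -m crank '[{"tx":-2.6,"ty":-19.6,"tz":-38.8,"jaw":-0.2},{"tx":-2.6,"ty":-19.6,"tz":-38.8,"jaw":-0.2},{"tx":-2.6,"ty":-19.6,"tz":-38.8,"jaw":-0.2},{"tx":-2.6,"ty":-19.6,"tz":-38.8,"jaw":-0.2},{"tx":-2.6,"ty":-19.6,"tz":-38.8,"jaw":-0.2}]'
python3 -m crank '[{"tx":-2.6,"ty":-19.6,"tz":-38.8,"jaw":-0.2},{"tx":-2.6,"ty":-19.6,"tz":-38.8,"jaw":-0.2},{"tx":-2.6,"ty":-19.6,"tz":-38.8,"jaw":-0.2},{"jaw":-0.2,"turn":-8.5},{"jaw":-0.2,"turn":-8.5}]'
python3 -m crank '[{"jaw":-0.2,"turn":-8.5},{"jaw":-0.2,"turn":-8.5},{"jaw":-0.2,"turn":-8.5},{"jaw":-0.2,"turn":-8.5},{"jaw":-0.2,"turn":-8.5}]'
python3 -m crank '[{"jaw":-0.2,"turn":-8.5},{"jaw":-0.2,"turn":-8.5},{"jaw":-0.2,"turn":-8.5},{"jaw":-0.2,"turn":-8.5},{"jaw":-0.2,"turn":-8.5}]'
python3 -m crank '[{"jaw":-0.2,"turn":-8.5},{"jaw":-0.2,"turn":-8.5},{"jaw":-0.2,"turn":-8.5},{"jaw":-0.2,"turn":-8.5},{"jaw":-0.2,"turn":-3}]'
python3 - <<'E'
from h import *
go([.595,-.142,.29],np.radians(70))
snap("wrist","w1"); c=snap("top","top2")
E
```

```text
t 0.25 pos [ 214.6 -560.2  255.9] tool shift mm (before turn) [ -33.9 -254.5 -504.8]
tool y ang -69.04 tool x [-0.     0.001 -1.   ]
turn deg about tool x 40.96validation failed for argument at $[0]...
validation failed for argument at $[0]...
validation failed for argument at $[0]...
validation failed for argument at $[0]...
validation failed for argument at $[0]...
validation failed for argument at $[0]...
```

View pics/w1.png

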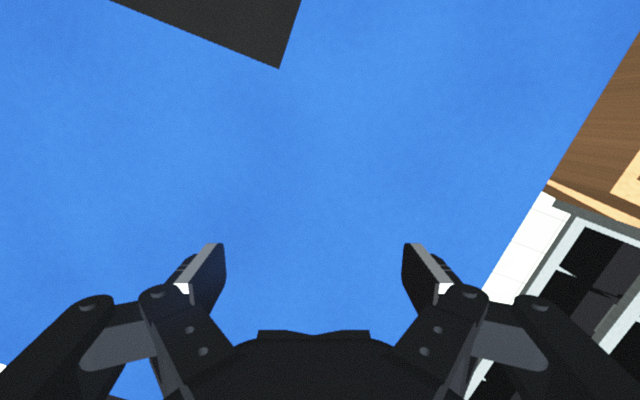

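The rows were refused and nothing moved. Next I'll try a row with every field filled in.

```bash
python3 -m crank '[{"jaw":-0.2,"tx":-2.6,"ty":-19.6,"tz":-38.8,"turn":0},{"jaw":-0.2,"tx":-2.6,"ty":-19.6,"tz":-38.8,"turn":0},{"jaw":-0.2,"tx":-2.6,"ty":-19.6,"tz":-38.8,"turn":0},{"jaw":-0.2,"tx":-2.6,"ty":-19.6,"tz":-38.8,"turn":0},{"jaw":-0.2,"tx":-2.6,"ty":-19.6,"tz":-38.8,"turn":0}]'
```

```text
time_s: 0.85
position: [0.3616, -0.398, 0.2695]
tcp_rot: [1.677, 1.57, -1.099]
contact_force: [1.3, 0.5, 0.4]
grip_width: 0.0511
```

```bash
python3 -m crank '[{"jaw":-0.2,"tx":-2.6,"ty":-19.6,"tz":-38.8,"turn":0},{"jaw":-0.2,"tx":-2.6,"ty":-19.6,"tz":-38.8,"turn":0},{"jaw":-0.2,"tx":-2.6,"ty":-19.6,"tz":-38.8,"turn":0},{"jaw":-0.2,"tx":-2.6,"ty":-19.6,"tz":-38.8,"turn":0},{"jaw":-0.2,"tx":-2.6,"ty":-19.6,"tz":-38.8,"turn":0}]'
python3 -m crank '[{"jaw":-0.2,"tx":-2.6,"ty":-19.6,"tz":-38.8,"turn":0},{"jaw":-0.2,"tx":-2.6,"ty":-19.6,"tz":-38.8,"turn":0},{"jaw":-0.2,"tx":-2.6,"ty":-19.6,"tz":-38.8,"turn":0},{"jaw":-0.2,"tx":0,"ty":0,"tz":0,"turn":-8.5},{"jaw":-0.2,"tx":0,"ty":0,"tz":0,"turn":-8.5}]'
python3 -m crank '[{"jaw":-0.2,"tx":0,"ty":0,"tz":0,"turn":-8.5},{"jaw":-0.2,"tx":0,"ty":0,"tz":0,"turn":-8.5},{"jaw":-0.2,"tx":0,"ty":0,"tz":0,"turn":-8.5},{"jaw":-0.2,"tx":0,"ty":0,"tz":0,"turn":-8.5},{"jaw":-0.2,"tx":0,"ty":0,"tz":0,"turn":-8.5}]'
python3 -m crank '[{"jaw":-0.2,"tx":0,"ty":0,"tz":0,"turn":-8.5},{"jaw":-0.2,"tx":0,"ty":0,"tz":0,"turn":-8.5},{"jaw":-0.2,"tx":0,"ty":0,"tz":0,"turn":-8.5},{"jaw":-0.2,"tx":0,"ty":0,"tz":0,"turn":-8.5},{"jaw":-0.2,"tx":0,"ty":0,"tz":0,"turn":-8.5}]'
python3 -m crank '[{"jaw":-0.2,"tx":0,"ty":0,"tz":0,"turn":-8.5},{"jaw":-0.2,"tx":0,"ty":0,"tz":0,"turn":-8.5},{"jaw":-0.2,"tx":0,"ty":0,"tz":0,"turn":-8.5},{"jaw":-0.2,"tx":0,"ty":0,"tz":0,"turn":-8.5},{"jaw":-0.2,"tx":0,"ty":0,"tz":0,"turn":-3}]'
python3 - <<'E'
from h import *
go([.595,-.142,.29],np.radians(70))
snap("wrist","w2")
E
```

```text
time_s: 1.35
position: [0.5079, -0.237, 0.2826]
tcp_rot: [1.978, 1.57, -0.798]
contact_force: [0.9, -0.3, -0.5]
grip_width: 0.051
time_s: 1.85
position: [0.5952, -0.1406, 0.2898]
tcp_rot: [-0.872, 1.57, 2.94]
contact_force: [0.5, -0.4, -0.1]
grip_width: 0.0511
time_s: 2.35
position: [0.5945, -0.1419, 0.29]
tcp_rot: [-0.806, 1.571, -2.538]
contact_force: [-0.5, -0.4, -0.4]
grip_width: 0.051
time_s: 2.85
position: [0.5945, -0.142, 0.29]
tcp_rot: [-1.551, 1.571, -2.541]
contact_force: [-0.6, -0.1, 0.3]
grip_width: 0.0515
time_s: 3.35
position: [0.5945, -0.142, 0.2901]
tcp_rot: [-1.141, 1.571, -1.485]
contact_force: [0.5, -0.2, 0.6]
grip_width: 0.0512
t 3.35 pos [ 594.5 -142.   290.1] tool shift mm (before turn) [0.1 0.1 0.5]
tool y ang 70.27 tool x [ 0. -0. -1.]
turn deg about tool x 0.27
```

View pics/w2.png

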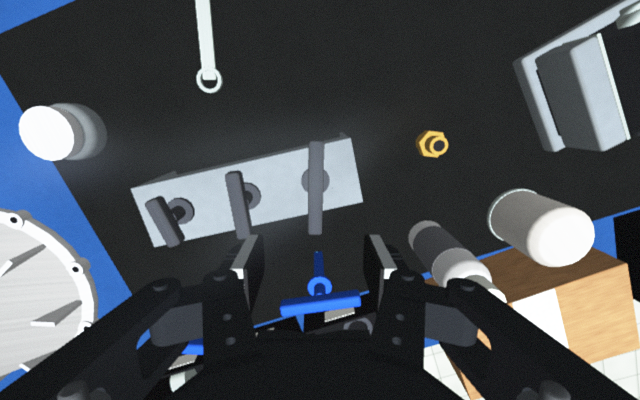

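The bar of the large key appears vertical at columns 308–323, rows 142–234. I'll zoom in on it.

Run:
```python
import cv2
t=cv2.imread("pics/w2.png")
cv2.imwrite("pics/w2z.png",cv2.resize(t[125:250,240:380],None,fx=4.8,fy=4.8,interpolation=cv2.INTER_CUBIC))
```

```text
(no output)
```

View pics/w2z.png

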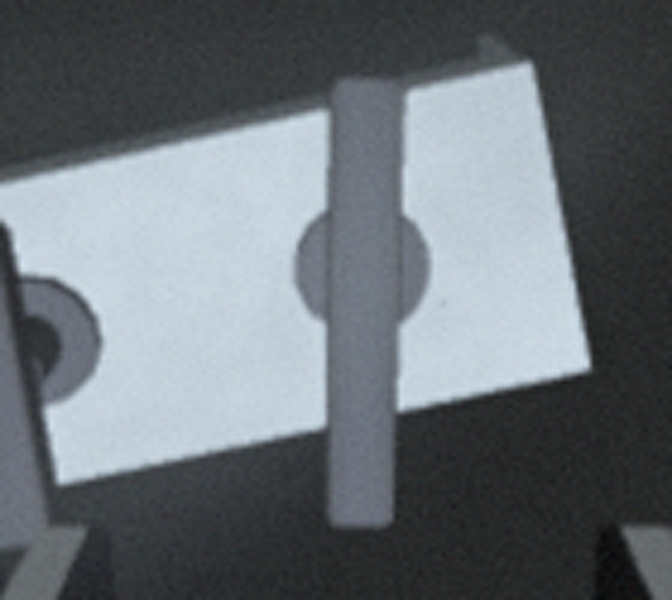

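Run:
```python
from h import *
c=np.load("pics/w2.npy",allow_pickle=True).item()
P=lambda u,v,z:np.round(ray(c,240+u/4.8,125+v/4.8,z)*1000,1)
for z in(.144,):
  a=P(368,80,z);b=P(361,526,z);print(a,b,(a+b)/2,np.hypot(*(a-b)[:2]),np.degrees(np.arctan2(*(b-a)[:2][::-1])))
print("collar",P(362,268,.106)); r1=P(531,62,.1);r2=P(590,370,.1);print("rack end",r1,r2,np.hypot(*(r1-r2)[:2]),np.degrees(np.arctan2(*(r2-r1)[:2][::-1])))
print(P(57,485,.1))
print(proj(c,[.5945,-.142,.144]))
```

```text
[ 553.7 -124.1  144. ] [ 635.9 -154.7  144. ] [ 594.8 -139.4  144. ] 87.71088871970224 -20.418425517431334
collar [ 594.6 -139.5  106. ]
rack end [565.8 -91.1 100. ] [635.4 -99.4 100. ] 70.09315230462961 -6.800570171712891
[ 620.5 -223.2  100. ]
[313.13547007 190.81486841]
```

```bash
python3 -m crank '[{"jaw":-0.2,"tx":30,"ty":2.4,"tz":-0.5,"turn":0.7},{"jaw":-0.2,"tx":40,"ty":0,"tz":0,"turn":0},{"jaw":-0.2,"tx":40,"ty":0,"tz":0,"turn":0},{"jaw":-0.2,"tx":25,"ty":0,"tz":0,"turn":0},{"jaw":-0.2,"tx":13,"ty":0,"tz":0,"turn":0}]'
python3 -m crank '[{"jaw":-0.2,"tx":0,"ty":0,"tz":0,"turn":0},{"jaw":1,"tx":0,"ty":0,"tz":0,"turn":0},{"jaw":1,"tx":0,"ty":0,"tz":0,"turn":0},{"jaw":1,"tx":0,"ty":0,"tz":0,"turn":0},{"jaw":1,"tx":0,"ty":0,"tz":0,"turn":0}]' 80
python3 - <<'E'
from h import *
go([.595,-.1395,.142]); print(observe()["moment"]);snap("wrist","w3")
E
```

```text
time_s: 3.9
position: [0.5935, -0.1389, 0.1391]
tcp_rot: [3.097, 1.567, 2.734]
contact_force: [-0.3, 0.2, 0.1]
grip_width: 0.0513
time_s: 4.4
position: [0.5958, -0.1402, 0.1442]
tcp_rot: [-0.211, 1.568, -0.573]
contact_force: [-1.4, -0.6, 7.1]
grip_width: 0.0127
t 4.4 pos [ 595.8 -140.2  144.2] tool shift mm (before turn) [ 2.2  0.4 -1. ]
tool y ang 69.24 tool x [ 0.003 -0.002 -1.   ]
[-0.10610616  0.21481817  0.00386761]
```

View pics/w3.png

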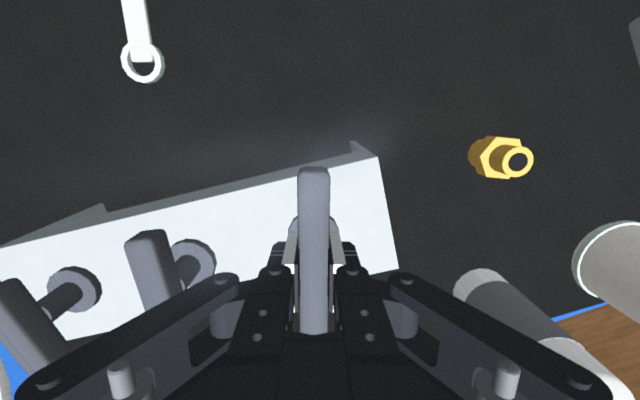

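Grip is holding (12.7 mm opening on the 14 mm bar). I lift straight up out of the rack and check.

```bash
python3 -m crank '[{"jaw":1,"tx":-10,"ty":0,"tz":0,"turn":0},{"jaw":1,"tx":-35,"ty":0,"tz":0,"turn":0},{"jaw":1,"tx":-45,"ty":0,"tz":0,"turn":0},{"jaw":1,"tx":-45,"ty":0,"tz":0,"turn":0},{"jaw":1,"tx":-35,"ty":0,"tz":0,"turn":0}]'
python3 -m crank '[{"jaw":1,"tx":0,"ty":0,"tz":0,"turn":0},{"jaw":1,"tx":0,"ty":0,"tz":0,"turn":0}]'
python3 - <<'E'
from h import *
go([.630,.2245,.313]); snap("scene","s3");snap("wrist","w4")
t=cv2.imread("pics/s3.png")
cv2.imwrite("pics/s3z.png",cv2.resize(t[130:300,180:340],None,fx=3.5,fy=3.5,interpolation=cv2.INTER_CUBIC))
E
```

```text
time_s: 4.95
position: [0.5949, -0.1395, 0.3158]
tcp_rot: [-0.062, 1.568, -0.424]
contact_force: [0.1, -0.4, -2.1]
grip_width: 0.0125
time_s: 5.15
position: [0.5952, -0.1396, 0.3129]
tcp_rot: [-0.093, 1.569, -0.455]
contact_force: [-0.1, 0.0, -3.0]
grip_width: 0.0125
t 5.15 pos [ 595.2 -139.6  312.9] tool shift mm (before turn) [-3.000e-01  3.529e+02 -9.640e+01]
tool y ang 69.26 tool x [ 0.001 -0.001 -1.   ]
```

View pics/s3z.png

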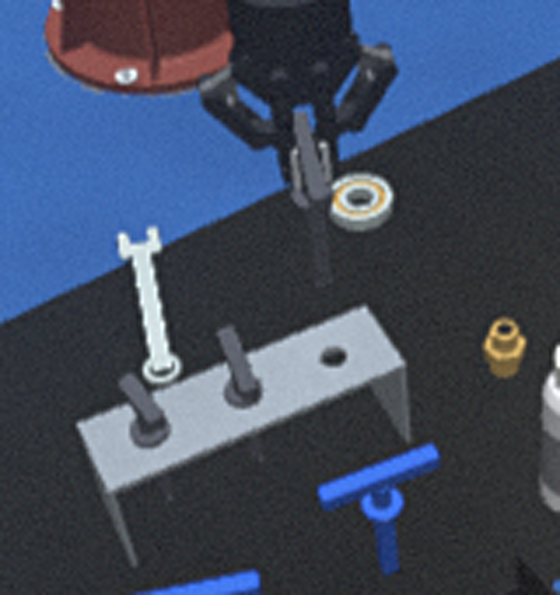

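View pics/w4.png

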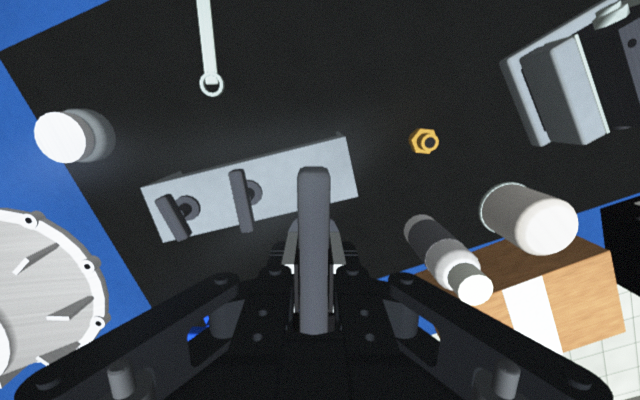

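```bash
python3 -m crank '[{"jaw":1,"tx":0,"ty":20,"tz":-5,"turn":0},{"jaw":1,"tx":0,"ty":40,"tz":-10,"turn":0},{"jaw":1,"tx":0,"ty":45,"tz":-11,"turn":0},{"jaw":1,"tx":0,"ty":45,"tz":-11,"turn":0},{"jaw":1,"tx":0,"ty":45,"tz":-11,"turn":0}]'
python3 -m crank '[{"jaw":1,"tx":0,"ty":30,"tz":-8,"turn":0},{"jaw":1,"tx":0,"ty":14,"tz":-3,"turn":0},{"jaw":1,"tx":0,"ty":0,"tz":0,"turn":0},{"jaw":1,"tx":0,"ty":0,"tz":0,"turn":0}]'
python3 - <<'E'
from h import *
go([.630,.2245,.313]); snap("scene","s4");snap("wrist","w5")
t=cv2.imread("pics/w5.png")
E
```

```text
time_s: 5.75
position: [0.6183, 0.0616, 0.3101]
tcp_rot: [-2.859, 1.568, 3.062]
contact_force: [0.7, -0.7, -2.4]
grip_width: 0.0127
time_s: 6.15
position: [0.6241, 0.1042, 0.311]
tcp_rot: [-2.457, 1.569, -2.819]
contact_force: [-0.7, -0.2, -1.5]
grip_width: 0.0122
t 6.15 pos [624.1 104.2 311. ] tool shift mm (before turn) [ -2.  114.6 -37.1]
tool y ang 69.25 tool x [-0.002 -0.001 -1.   ]
```

View pics/w5.png

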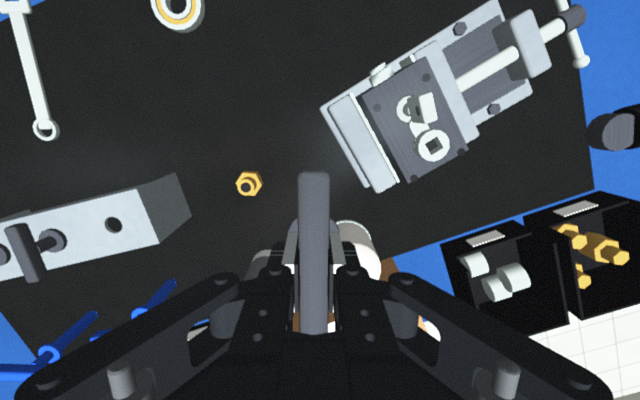

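View pics/s4.png

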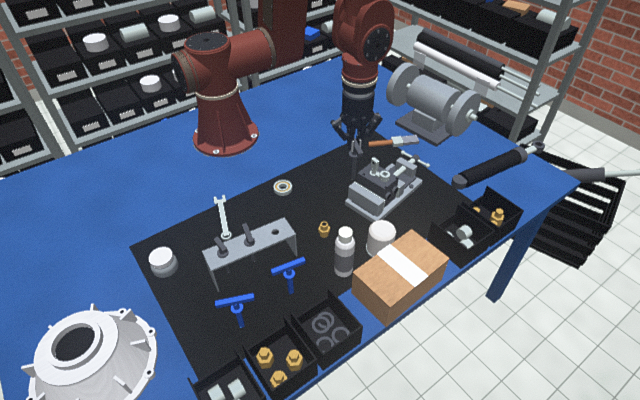

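Wrist view: keeper head near (432,146), tang near (428,107), and the empty rack hole at (114,225). I'll zoom in.

Run:
```python
import cv2
t=cv2.imread("pics/w5.png")
cv2.imwrite("pics/w5z.png",cv2.resize(t[80:190,370:480],None,fx=7,fy=7,interpolation=cv2.INTER_CUBIC)[:600])
```

```text
(no output)
```

View pics/w5z.png

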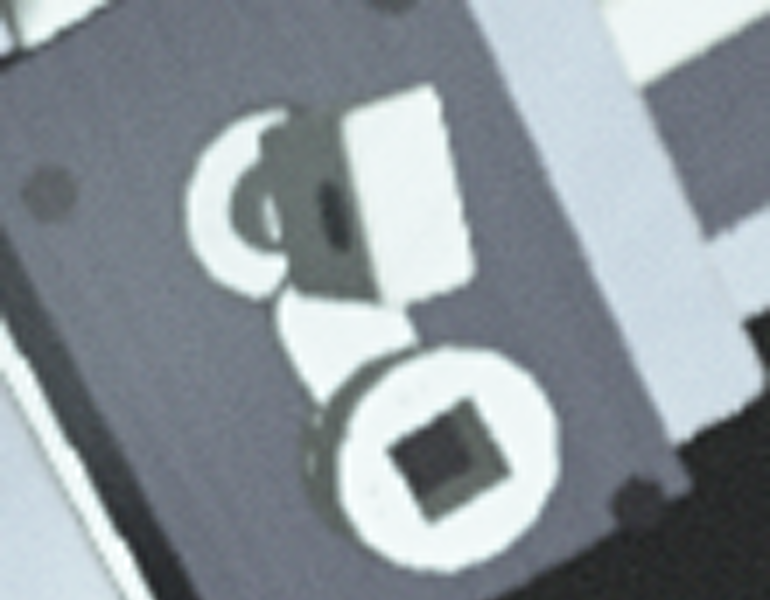

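Run:
```python
from h import *
c=np.load("pics/w5.npy",allow_pickle=True).item()
P=lambda u,v,z:ray(c,370+u/7,80+v/7,z)*1000
sq=np.array([P(*p,.14) for p in [(387,457),(470,398),(512,470),(432,522)]])
print(sq.round(1),sq.mean(0).round(1))
for i in range(4):
    d=sq[(i+1)%4]-sq[i]; print(np.hypot(*d[:2]).round(1),np.degrees(np.arctan2(d[1],d[0])).round(1)%90)
print("head",P(448.5,459,.14).round(1))
tg=np.array([P(*p,.172) for p in [(342,118),(435,83),(475,272),(383,305)]])
print(tg.round(1),tg.mean(0).round(1))
for i in range(4):
    d=tg[(i+1)%4]-tg[i]; print(np.hypot(*d[:2]).round(1),np.degrees(np.arctan2(d[1],d[0])).round(1))
a=P(465,0,.12);b=P(690,485,.12);d=b-a;print("valve edge",a,b,np.degrees(np.arctan2(d[1],d[0])))
print("hole",ray(c,114,225,.1)*1000)
```

```text
[[626.  218.3 140. ]
 [622.3 230.9 140. ]
 [633.9 233.9 140. ]
 [636.9 221.8 140. ]] [629.8 226.2 140. ]
13.2 16.5
11.9 14.5
12.5 14.200000000000003
11.5 18.0
head [629.3 226.1 140. ]
[[578.6 213.5 172. ]
 [578.7 224.6 172. ]
 [601.1 223.7 172. ]
 [601.  212.5 172. ]] [589.8 218.6 172. ]
11.2 89.6
22.5 -2.3
11.3 -90.9
22.4 177.4
valve edge [573.35322477 250.9484423  120.        ] [650.46505266 265.3469757  120.        ] 10.576629132416345
hole [ 595.71455945 -137.32402968  100.        ]
```

Recess centre is about (629.6,225.6) at 15.8° (keeper ≈ 0.09 rad). I turn the tool to yaw 105.8°.

```bash
python3 -m crank '[{"jaw":1,"tx":0,"ty":0,"tz":0,"turn":-7.3},{"jaw":1,"tx":0,"ty":0,"tz":0,"turn":-7.3},{"jaw":1,"tx":0,"ty":0,"tz":0,"turn":-7.3},{"jaw":1,"tx":0,"ty":0,"tz":0,"turn":-7.3},{"jaw":1,"tx":0,"ty":0,"tz":0,"turn":-7.3}]'
python3 - <<'E'
from h import *
go([.6296,.2256,.313],np.radians(105.8))
E
```

```text
time_s: 6.75
position: [0.6244, 0.1033, 0.3121]
tcp_rot: [-1.978, 1.57, -1.7]
contact_force: [-0.1, -0.4, -1.6]
grip_width: 0.0125
t 6.75 pos [624.4 103.3 312.1] tool shift mm (before turn) [ -1.  116.2  38.6]
tool y ang 105.95 tool x [-0. -0. -1.]
turn deg about tool x 0.15
```

```bash
python3 -m crank '[{"jaw":1,"tx":0,"ty":30,"tz":10,"turn":0},{"jaw":1,"tx":0,"ty":40,"tz":13,"turn":0},{"jaw":1,"tx":0,"ty":30,"tz":10,"turn":0},{"jaw":1,"tx":0,"ty":16,"tz":5.6,"turn":0},{"jaw":1,"tx":0,"ty":0,"tz":0,"turn":0}]'
python3 -m crank '[{"jaw":1,"tx":16,"ty":0,"tz":0,"turn":0},{"jaw":1,"tx":12,"ty":0,"tz":0,"turn":0},{"jaw":1,"tx":0,"ty":0,"tz":0,"turn":0},{"jaw":1,"tx":0,"ty":0,"tz":0,"turn":0}]'
python3 - <<'E'
from h import *
go([.6296,.2256,.283],np.radians(105.8))
for n in ("scene","top","wrist"): snap(n,n+"6")
t=cv2.imread("pics/scene6.png");cv2.imwrite("pics/s6z.png",cv2.resize(t[110:220,330:440],None,fx=5.4,fy=5.4,interpolation=cv2.INTER_CUBIC))
t=cv2.imread("pics/top6.png");cv2.imwrite("pics/t6z.png",cv2.resize(t[140:240,210:330],None,fx=5.4,fy=5.4,interpolation=cv2.INTER_CUBIC))
E
```

```text
time_s: 7.25
position: [0.63, 0.2279, 0.3117]
tcp_rot: [2.849, 1.57, 3.126]
contact_force: [0.4, -0.6, -3.4]
grip_width: 0.0125
time_s: 7.65
position: [0.6301, 0.2256, 0.2843]
tcp_rot: [-2.343, 1.57, -2.069]
contact_force: [0.1, -0.5, -1.4]
grip_width: 0.0125
t 7.65 pos [630.1 225.6 284.3] tool shift mm (before turn) [ 1.3  0.2 -0.5]
tool y ang 105.67 tool x [-0. -0. -1.]
turn deg about tool x -0.13
```

View pics/s6z.png

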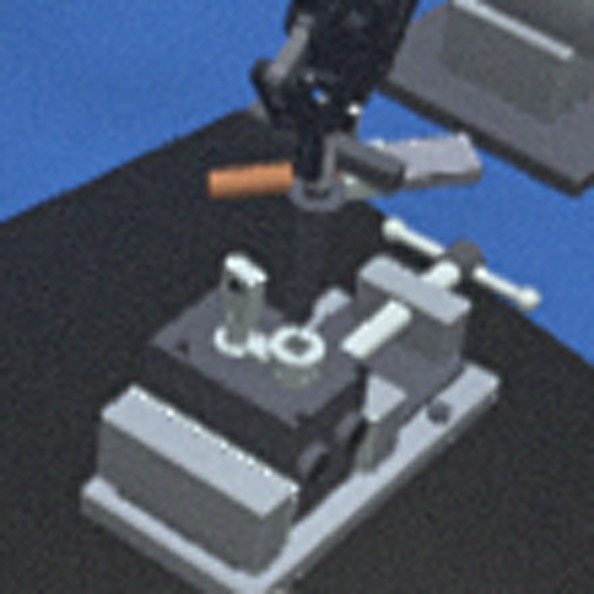

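View pics/wrist6.png

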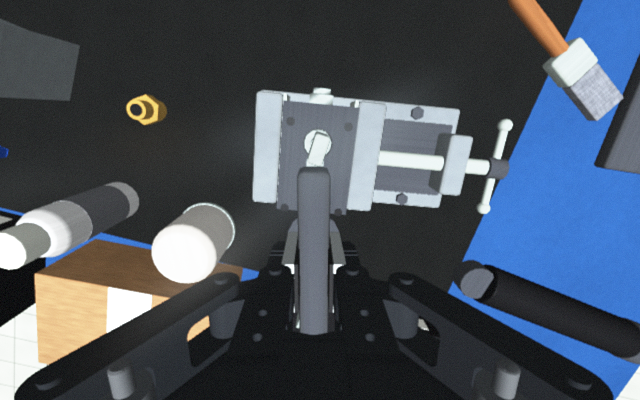

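Run:
```python
from h import *
c=np.load("pics/scene6.npy",allow_pickle=True).item()
f=lambda p:((proj(c,np.array(p)/1000)-[360,130])*16).round(1)
for n,p in dict(tip=(630.1,225.6,156),collar=(630.1,225.6,240),rec=(629.6,225.6,140),tang=(590,218.6,172)).items(): print(n,f(p))
t=cv2.imread("pics/scene6.png")[130:180,360:410].astype(float)
t=np.clip((t/255)**.5*255,0,255).astype(np.uint8)
t=cv2.resize(t,None,fx=12,fy=12,interpolation=cv2.INTER_CUBIC)
cv2.imwrite("pics/s6e.png",t)
for p in [(630.1,225.6,156),(630.1,225.6,240),(629.6,225.6,140)]: print((f(p)*.75).round())
```

```text
tip [401.9 629.8]
collar [451.5 269.9]
rec [391.1 693. ]
tang [235.7 465. ]
[301. 472.]
[339. 202.]
[293. 520.]
```

View pics/s6e.png

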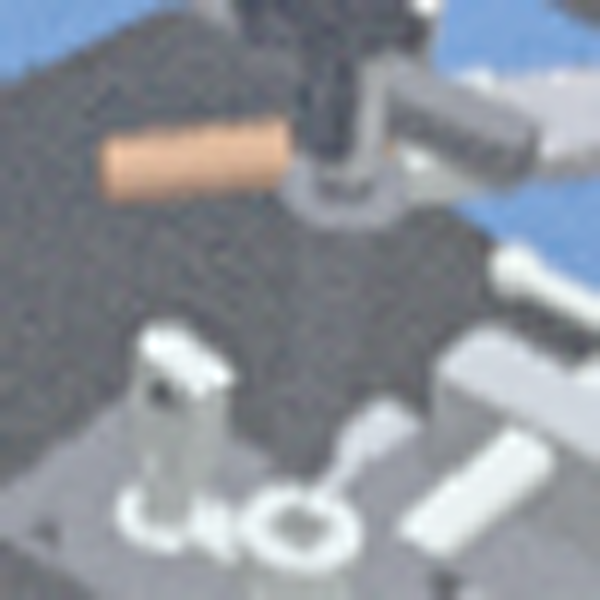

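```bash
cat > ov.py <<'E'
from h import *
def circ(p,r,n=40): a=np.linspace(0,2*np.pi,n); return np.c_[p[0]+r*np.cos(a),p[1]+r*np.sin(a),np.full(n,p[2])]
def rect(p,L,W,ang):
    q=np.array([[1,1],[1,-1],[-1,-1],[-1,1],[1,1]])*[L/2,W/2]; c,s=np.cos(ang),np.sin(ang)
    q=q@np.array([[c,s],[-s,c]]); return np.c_[q+p[:2],np.full(5,p[2])]
def overlay(name,out,box,f,tip,bang,head,hang):
    c=np.load(f"pics/{name}.npy",allow_pickle=True).item()
    t=cv2.imread(f"pics/{name}.png")[box[1]:box[3],box[0]:box[2]].astype(float)
    t=((t/255)**.6*255).astype(np.uint8); t=cv2.resize(t,None,fx=f,fy=f,interpolation=cv2.INTER_CUBIC)
    def dr(pts,col):
        q=np.array([(proj(c,p/1000)-[box[0],box[1]]+.5)*f for p in pts]); cv2.polylines(t,[q.astype(np.int32)],False,col,1,cv2.LINE_AA)
    tip=np.array(tip,float); z=np.array([0,0,1.])
    dr(circ(tip+84*z,15),(0,0,255)); dr(circ(tip+90*z,15),(0,0,255))
    dr(rect(tip+128*z,90,14,bang),(0,255,255));dr(rect(tip+112*z,90,14,bang),(0,255,255))
    dr(rect(tip+4*z,12,12,bang),(0,0,255));dr(rect(tip+84*z,12,12,bang),(0,0,255))
    head=np.array(head,float); dr(circ(head,15.5),(0,255,0)); dr(rect(head,13.5,13.5,hang),(0,255,0))
    cv2.imwrite(f"pics/{out}.png",t)
if __name__=="__main__":
    a=np.radians(15.8)
    overlay("scene6","ovs",(355,120,415,180),10,(630.1,225.6,156),a,(629.6,225.6,140),a)
    overlay("top6","ovt",(245,155,305,205),10,(630.1,225.6,156),a,(629.6,225.6,140),a)
E
python3 ov.py
```

```text
(no output)
```

View pics/ovs.png

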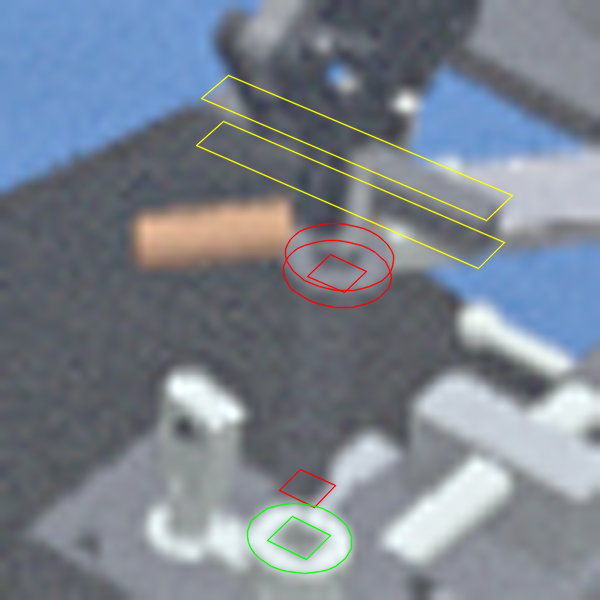

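View pics/ovt.png

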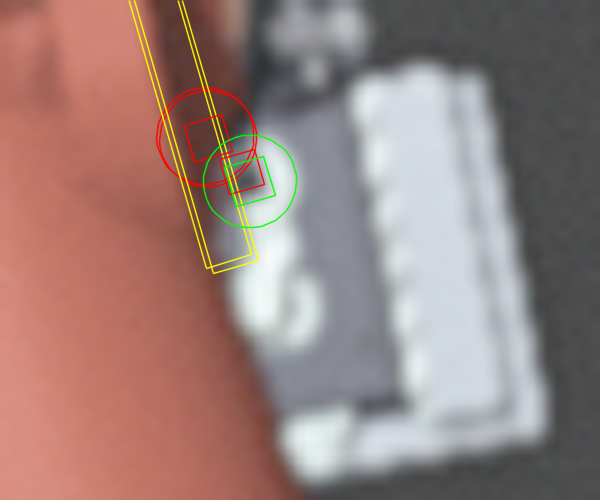

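The model overlay agrees with the scene picture for both the head and the key. Now a slow descent, watching force.

```bash
python3 -m crank '[{"jaw":1,"tx":6,"ty":0,"tz":-0.4,"turn":0},{"jaw":1,"tx":5,"ty":0,"tz":0,"turn":0},{"jaw":1,"tx":3,"ty":0,"tz":0,"turn":0},{"jaw":1,"tx":3,"ty":0,"tz":0,"turn":0},{"jaw":1,"tx":0,"ty":0,"tz":0,"turn":0}]'
python3 - <<'E'
from h import *
go([.6296,.2256,.266],np.radians(105.8)); s=observe(); print(s["contact_force"],s["moment"])
E
```

```text
time_s: 8.3
position: [0.6294, 0.2269, 0.2663]
tcp_rot: [3.111, 1.57, -2.897]
contact_force: [0.3, 0.2, -1.9]
grip_width: 0.0129
t 8.3 pos [629.4 226.9 266.3] tool shift mm (before turn) [ 0.3 -1.3 -0.1]
tool y ang 105.77 tool x [-0.001 -0.    -1.   ]
turn deg about tool x -0.03
[ 0.27124087  0.23517537 -1.91255659] [0.0637785  0.03713682 0.03469507]
```

```bash
python3 -m crank '[{"jaw":1,"tx":2,"ty":0,"tz":0,"turn":0},{"jaw":1,"tx":2,"ty":0,"tz":0,"turn":0},{"jaw":1,"tx":0,"ty":0,"tz":0,"turn":0}]'
python3 -m crank '[{"jaw":1,"tx":2,"ty":0,"tz":0,"turn":0},{"jaw":1,"tx":2,"ty":0,"tz":0,"turn":0},{"jaw":1,"tx":0,"ty":0,"tz":0,"turn":0}]'
python3 - <<'E'
from h import *
go([.6296,.2256,.258],np.radians(105.8)); s=observe(); print(s["contact_force"],s["moment"])
snap("scene","scene7")
import ov
a=np.radians(15.8)
ov.overlay("scene7","ovs7",(355,120,415,180),10,(629.6,225.6,130),a,(629.6,225.6,140),a)
E
```

```text
time_s: 8.6
position: [0.6296, 0.2269, 0.2628]
tcp_rot: [-3.113, 1.571, -2.838]
contact_force: [-0.1, -0.4, -2.3]
grip_width: 0.0127
time_s: 8.9
position: [0.6296, 0.2269, 0.2587]
tcp_rot: [2.973, 1.571, -3.036]
contact_force: [0.5, 0.2, -2.1]
grip_width: 0.0125
t 8.9 pos [629.6 226.9 258.7] tool shift mm (before turn) [ 0.7 -1.3 -0.3]
tool y ang 105.76 tool x [-0. -0. -1.]
turn deg about tool x -0.04
[ 0.46224235  0.17565027 -2.08938945] [ 0.16523591 -0.20265414  0.12638106]
```

View pics/ovs7.png

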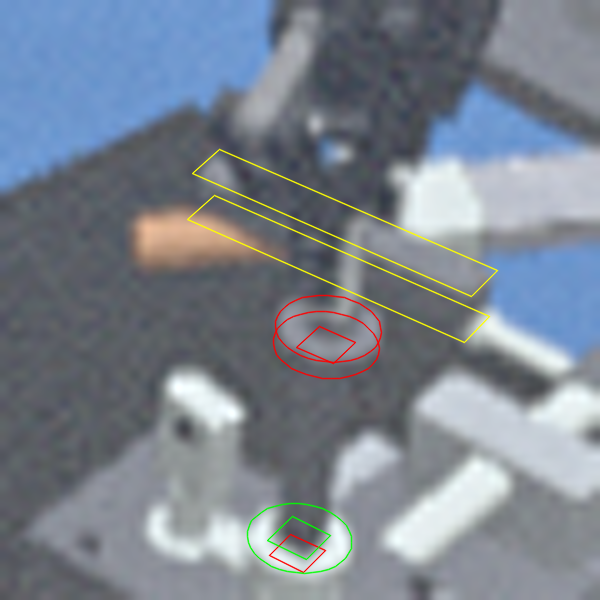

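The shank stands in the recess with no side force. I lower it further to find the floor.

```bash
python3 -m crank '[{"jaw":1,"tx":2,"ty":0,"tz":0,"turn":0},{"jaw":1,"tx":1,"ty":0,"tz":0,"turn":0},{"jaw":1,"tx":0,"ty":0,"tz":0,"turn":0}]'
python3 -m crank '[{"jaw":1,"tx":1,"ty":0,"tz":0,"turn":0},{"jaw":1,"tx":1,"ty":0,"tz":0,"turn":0},{"jaw":1,"tx":0,"ty":0,"tz":0,"turn":0}]'
```

```text
time_s: 9.25
position: [0.6296, 0.2269, 0.2558]
tcp_rot: [3.101, 1.571, -2.907]
contact_force: [0.4, 0.3, -2.9]
grip_width: 0.0126
time_s: 9.55
position: [0.6297, 0.2269, 0.2542]
tcp_rot: [-0.428, 1.57, -0.153]
contact_force: [0.8, 0.6, -1.3]
grip_width: 0.0128
```

```bash
python3 -m crank '[{"jaw":1,"tx":1.5,"ty":0,"tz":0,"turn":0},{"jaw":1,"tx":0,"ty":0,"tz":0,"turn":0}]'
python3 -m crank '[{"jaw":1,"tx":1.5,"ty":0,"tz":0,"turn":0},{"jaw":1,"tx":0,"ty":0,"tz":0,"turn":0}]'
python3 -m crank '[{"jaw":1,"tx":1,"ty":0,"tz":0,"turn":0},{"jaw":1,"tx":0,"ty":0,"tz":0,"turn":0}]'
```

```text
time_s: 9.75
position: [0.63, 0.2269, 0.2541]
tcp_rot: [-0.194, 1.569, 0.081]
contact_force: [-0.4, 0.3, 5.5]
grip_width: 0.0123
time_s: 9.95
position: [0.6305, 0.227, 0.254]
tcp_rot: [-0.169, 1.566, 0.106]
contact_force: [-0.0, -1.0, 11.6]
grip_width: 0.0126
time_s: 10.15
position: [0.6307, 0.227, 0.2539]
tcp_rot: [-0.167, 1.565, 0.108]
contact_force: [-1.8, 0.2, 17.2]
grip_width: 0.0127
```

Floor found at TCP z = 254.2, exactly as predicted. I back off and turn anticlockwise.

```bash
python3 -m crank '[{"jaw":1,"tx":-6.5,"ty":0,"tz":0,"turn":0},{"jaw":1,"tx":0,"ty":0,"tz":0,"turn":-4},{"jaw":1,"tx":0,"ty":0,"tz":0,"turn":-4},{"jaw":1,"tx":0,"ty":0,"tz":0,"turn":-4}]'
python3 -c "
from h import *
s=observe();print(s['contact_force'],s['moment'])"
python3 -m crank '[{"jaw":1,"tx":0,"ty":0,"tz":0,"turn":-5},{"jaw":1,"tx":0,"ty":0,"tz":0,"turn":-5},{"jaw":1,"tx":0,"ty":0,"tz":0,"turn":-5},{"jaw":1,"tx":0,"ty":0,"tz":0,"turn":0}]'
python3 -c "
from h import *
s=observe();print(s['contact_force'],s['moment']);go([.6296,.2269,.257])"
```

```text
time_s: 10.55
position: [0.6298, 0.2268, 0.2566]
tcp_rot: [-1.012, 1.57, -0.525]
contact_force: [2.0, 0.5, 0.1]
grip_width: 0.0125
[2.01420552 0.48920856 0.1381114 ] [ 0.05080608 -0.36162705 -0.07432128]
time_s: 10.95
position: [0.6296, 0.2269, 0.2565]
tcp_rot: [-2.928, 1.571, -2.181]
contact_force: [-0.1, 0.2, -3.1]
grip_width: 0.0125
[-0.0522581   0.20058058 -3.0798861 ] [ 0.13284851 -0.21953175  0.02597758]
t 10.95 pos [629.6 226.9 256.5] tool shift mm (before turn) [-0.5  0.  -0. ]
tool y ang 132.83 tool x [-0. -0. -1.]
```

Turning freely (27° so far, low forces). I continue.

```bash
python3 -m crank '[{"jaw":1,"tx":0,"ty":0,"tz":0,"turn":-6},{"jaw":1,"tx":0,"ty":0,"tz":0,"turn":-6},{"jaw":1,"tx":0,"ty":0,"tz":0,"turn":-6},{"jaw":1,"tx":0,"ty":0,"tz":0,"turn":-6},{"jaw":1,"tx":0,"ty":0,"tz":0,"turn":-6}]'
python3 -m crank '[{"jaw":1,"tx":0,"ty":0,"tz":0,"turn":-6},{"jaw":1,"tx":0,"ty":0,"tz":0,"turn":-6},{"jaw":1,"tx":0,"ty":0,"tz":0,"turn":-6},{"jaw":1,"tx":0,"ty":0,"tz":0,"turn":-6},{"jaw":1,"tx":0,"ty":0,"tz":0,"turn":-6}]'
python3 -m crank '[{"jaw":1,"tx":0,"ty":0,"tz":0,"turn":-5},{"jaw":1,"tx":0,"ty":0,"tz":0,"turn":0},{"jaw":1,"tx":0,"ty":0,"tz":0,"turn":0}]'
python3 - <<'E'
from h import *
s=observe();print(s['contact_force'],s['moment'],s["joint_positions"]);go([.6296,.2269,.257])
snap("scene","scene8");snap("wrist","w8")
t=cv2.imread("pics/scene8.png");cv2.imwrite("pics/s8z.png",cv2.resize(t[120:200,340:420],None,fx=7,fy=7,interpolation=cv2.INTER_CUBIC))
E
```

```text
time_s: 11.45
position: [0.6294, 0.2269, 0.2564]
tcp_rot: [1.979, 1.57, -3.033]
contact_force: [-0.2, -0.1, -0.8]
grip_width: 0.0124
time_s: 11.95
position: [0.6293, 0.2268, 0.2564]
tcp_rot: [1.656, 1.57, -2.833]
contact_force: [-0.6, 0.1, -0.7]
grip_width: 0.0125
time_s: 12.25
position: [0.6293, 0.2268, 0.2562]
tcp_rot: [1.566, 1.57, -2.841]
contact_force: [-1.5, -0.3, -0.6]
grip_width: 0.0124
[-1.46481896 -0.26096444 -0.64343748] [-0.03141885  0.35166225 -0.12311814] [ 1.51002466e-01  3.23931750e-01  3.45426843e-01  1.59332203e+00
 -1.55711931e-04 -1.72567325e+00]
t 12.25 pos [629.3 226.8 256.2] tool shift mm (before turn) [-0.8 -0.3  0. ]
tool y ang -162.47 tool x [-0.001 -0.    -1.   ]
```

View pics/s8z.png

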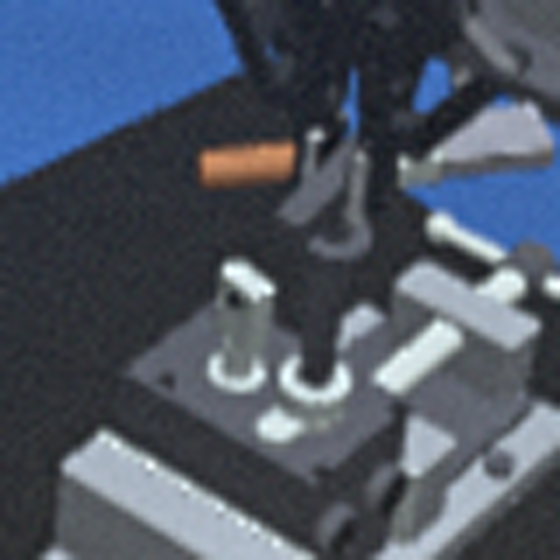

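View pics/w8.png

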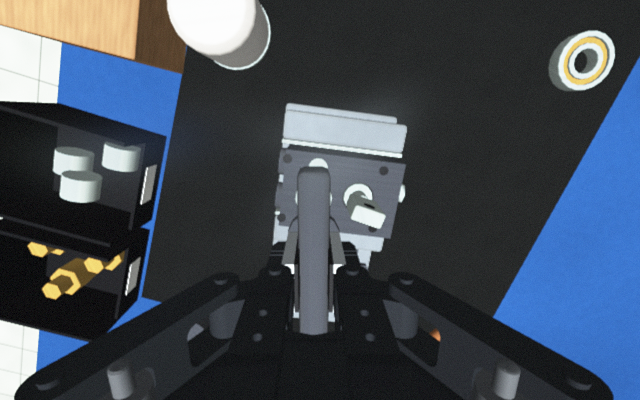

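The tongue now points a quarter turn away, towards the fixed jaw (-y), and the spool shoulder is free. I lift the key out.

```bash
python3 -m crank '[{"jaw":1,"tx":-6,"ty":0,"tz":0,"turn":3},{"jaw":1,"tx":-10,"ty":0,"tz":0,"turn":0},{"jaw":1,"tx":-15,"ty":0,"tz":0,"turn":0},{"jaw":1,"tx":-20,"ty":0,"tz":0,"turn":0},{"jaw":1,"tx":-7,"ty":0,"tz":0,"turn":0}]'
python3 -m crank '[{"jaw":1,"tx":0,"ty":0,"tz":0,"turn":8.5},{"jaw":1,"tx":0,"ty":0,"tz":0,"turn":8.5},{"jaw":1,"tx":0,"ty":0,"tz":0,"turn":8.5},{"jaw":1,"tx":0,"ty":0,"tz":0,"turn":8.5},{"jaw":1,"tx":0,"ty":0,"tz":0,"turn":8.5}]'
python3 -m crank '[{"jaw":1,"tx":0,"ty":0,"tz":0,"turn":8.5},{"jaw":1,"tx":0,"ty":0,"tz":0,"turn":8.5},{"jaw":1,"tx":0,"ty":0,"tz":0,"turn":8.5},{"jaw":1,"tx":0,"ty":0,"tz":0,"turn":8.5},{"jaw":1,"tx":0,"ty":0,"tz":0,"turn":8.5}]'
python3 -m crank '[{"jaw":1,"tx":0,"ty":0,"tz":0,"turn":8.5},{"jaw":1,"tx":0,"ty":0,"tz":0,"turn":8.5},{"jaw":1,"tx":0,"ty":0,"tz":0,"turn":8.5},{"jaw":1,"tx":0,"ty":0,"tz":0,"turn":8.5},{"jaw":1,"tx":0,"ty":0,"tz":0,"turn":6.3}]'
python3 - <<'E'
from h import *
print(observe()["contact_force"]);go([.595,-.1398,.313],np.radians(69.26)); snap("wrist","w9")
E
```

```text
time_s: 12.85
position: [0.6302, 0.227, 0.3174]
tcp_rot: [-1.711, 1.567, 0.117]
contact_force: [0.2, 0.6, -1.9]
grip_width: 0.0126
time_s: 13.35
position: [0.6297, 0.2269, 0.3144]
tcp_rot: [-2.211, 1.571, -1.131]
contact_force: [-0.4, -0.5, -2.7]
grip_width: 0.0127
time_s: 13.85
position: [0.6297, 0.2269, 0.3144]
tcp_rot: [-1.587, 1.571, -1.248]
contact_force: [0.1, -0.2, -1.8]
grip_width: 0.0125
time_s: 14.35
position: [0.6297, 0.2269, 0.3144]
tcp_rot: [-0.633, 1.571, -0.997]
contact_force: [-0.3, -0.2, -2.5]
grip_width: 0.0124
[-0.30276897 -0.22394487 -2.48986191]
t 14.35 pos [629.7 226.9 314.4] tool shift mm (before turn) [   1.4 -355.    98.2]
tool y ang 69.13 tool x [ 0. -0. -1.]
turn deg about tool x -0.13
```

View pics/w9.png

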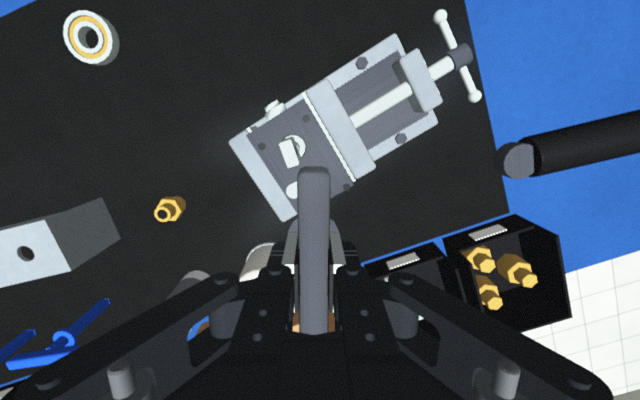

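```bash
python3 -m crank '[{"jaw":1,"tx":0,"ty":-25,"tz":7,"turn":0},{"jaw":1,"tx":0,"ty":-45,"tz":12,"turn":0},{"jaw":1,"tx":0,"ty":-45,"tz":12.5,"turn":0},{"jaw":1,"tx":0,"ty":-45,"tz":12.5,"turn":0},{"jaw":1,"tx":0,"ty":-45,"tz":12.5,"turn":0}]'
python3 -m crank '[{"jaw":1,"tx":0,"ty":-45,"tz":12.5,"turn":0},{"jaw":1,"tx":0,"ty":-45,"tz":12.5,"turn":0},{"jaw":1,"tx":0,"ty":-40,"tz":11,"turn":0},{"jaw":1,"tx":0,"ty":-20,"tz":5.7,"turn":0},{"jaw":1,"tx":0,"ty":0,"tz":0,"turn":0}]'
python3 -m crank '[{"jaw":1,"tx":0,"ty":0,"tz":0,"turn":0},{"jaw":1,"tx":0,"ty":0,"tz":0,"turn":0}]'
python3 - <<'E'
from h import *
go([.595,-.1398,.313],np.radians(69.26)); snap("wrist","w10"); snap("scene","s10")
import ov
a=np.radians(-20.8); s=observe()["position"]*1000
ov.overlay("s10","ovs10",(215,150,305,240),8,(s[0],s[1],s[2]-128.2),a,(595,-139.8,100),a)
E
```

```text
time_s: 14.9
position: [0.6102, 0.0135, 0.3146]
tcp_rot: [-0.064, 1.57, -0.42]
contact_force: [0.9, -0.2, -1.7]
grip_width: 0.0128
time_s: 15.4
position: [0.5966, -0.1431, 0.3141]
tcp_rot: [-1.732, 1.57, -2.092]
contact_force: [0.2, -0.0, -2.2]
grip_width: 0.0129
time_s: 15.6
position: [0.5971, -0.1391, 0.3147]
tcp_rot: [1.135, 1.571, 0.778]
contact_force: [0.8, 0.2, -1.5]
grip_width: 0.0124
t 15.6 pos [ 597.1 -139.1  314.7] tool shift mm (before turn) [ 1.7 -1.4 -1.8]
tool y ang 69.56 tool x [ 0.  0. -1.]
turn deg about tool x 0.3
```

View pics/ovs10.png

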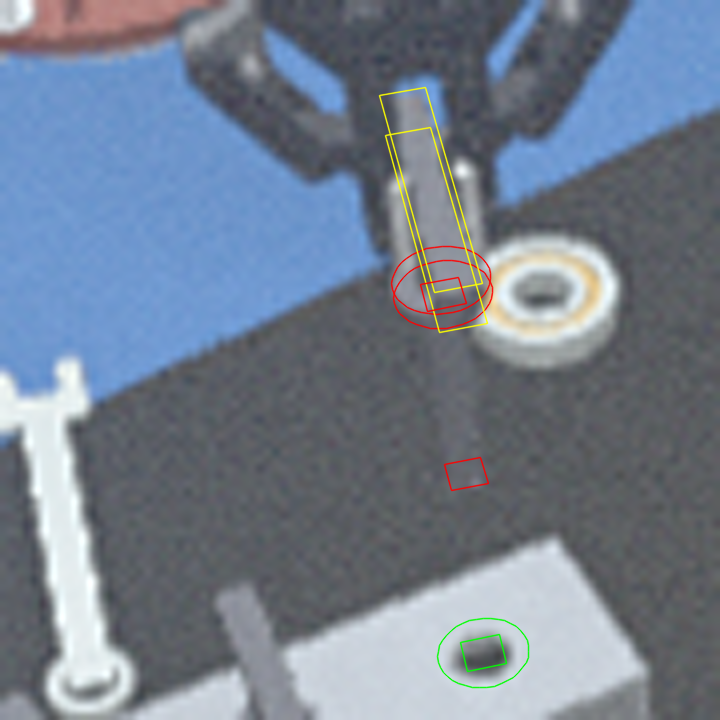

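The overlay matches both the key and the hole (pixel ≈275,231). I correct by 2 mm and descend.

```bash
python3 -m crank '[{"jaw":1,"tx":20,"ty":-1.3,"tz":-1.8,"turn":0.3},{"jaw":1,"tx":30,"ty":0,"tz":0,"turn":0},{"jaw":1,"tx":20,"ty":0,"tz":0,"turn":0},{"jaw":1,"tx":5,"ty":0,"tz":0,"turn":0},{"jaw":1,"tx":0,"ty":0,"tz":0,"turn":0}]'
python3 - <<'E'
from h import *
go([.595,-.1398,.1445],np.radians(69.26)); snap("scene","s11")
import ov
a=np.radians(-20.8); s=observe()["position"]*1000
ov.overlay("s11","ovs11",(215,150,305,240),8,(s[0],s[1],s[2]-128.2),a,(595,-139.8,100),a)
E
```

```text
time_s: 16.2
position: [0.5946, -0.1398, 0.2393]
tcp_rot: [3.1, 1.57, 2.737]
contact_force: [-0.1, -0.8, -2.4]
grip_width: 0.0123
t 16.2 pos [ 594.6 -139.8  239.3] tool shift mm (before turn) [94.8  0.1  0.5]
tool y ang 69.22 tool x [-0.001  0.    -1.   ]
turn deg about tool x -0.04
```

View pics/ovs11.png

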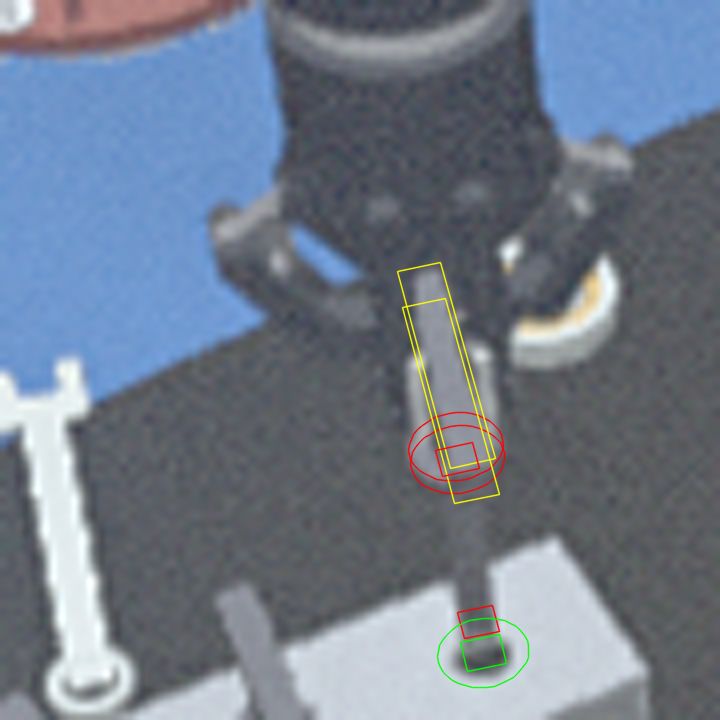

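Aligned over the hole; lowering in steps with force checks.

```bash
python3 -m crank '[{"jaw":1,"tx":8,"ty":0,"tz":0,"turn":0},{"jaw":1,"tx":10,"ty":0,"tz":0,"turn":0},{"jaw":1,"tx":10,"ty":0,"tz":0,"turn":0},{"jaw":1,"tx":0,"ty":0,"tz":0,"turn":0}]'
python3 -m crank '[{"jaw":1,"tx":15,"ty":0,"tz":0,"turn":0},{"jaw":1,"tx":20,"ty":0,"tz":0,"turn":0},{"jaw":1,"tx":18,"ty":0,"tz":0,"turn":0},{"jaw":1,"tx":8,"ty":0,"tz":0,"turn":0},{"jaw":1,"tx":0,"ty":0,"tz":0,"turn":0}]'
```

```text
time_s: 16.65
position: [0.5941, -0.1403, 0.2094]
tcp_rot: [3.081, 1.568, 2.717]
contact_force: [-0.6, 0.0, -2.3]
grip_width: 0.0126
time_s: 17.15
position: [0.594, -0.1402, 0.1489]
tcp_rot: [3.093, 1.568, 2.729]
contact_force: [-0.9, -0.7, -2.9]
grip_width: 0.0124
```

```bash
python3 -m crank '[{"jaw":1,"tx":3,"ty":0,"tz":0,"turn":0},{"jaw":1,"tx":2,"ty":0,"tz":0,"turn":0},{"jaw":1,"tx":0,"ty":0,"tz":0,"turn":0}]'
```

```text
time_s: 17.45
position: [0.5951, -0.1408, 0.146]
tcp_rot: [-0.183, 1.57, -0.547]
contact_force: [-0.2, 0.0, -2.9]
grip_width: 0.0123
```

```bash
python3 -m crank '[{"jaw":1,"tx":1.5,"ty":0,"tz":0,"turn":0},{"jaw":1,"tx":0,"ty":0,"tz":0,"turn":0}]'
python3 -m crank '[{"jaw":1,"tx":1,"ty":0,"tz":0,"turn":0},{"jaw":1,"tx":0,"ty":0,"tz":0,"turn":0}]'
```

```text
time_s: 17.65
position: [0.595, -0.1407, 0.1443]
tcp_rot: [-0.241, 1.57, -0.605]
contact_force: [0.8, -0.7, -2.6]
grip_width: 0.0124
time_s: 17.85
position: [0.5951, -0.1407, 0.1442]
tcp_rot: [-0.245, 1.57, -0.609]
contact_force: [-2.6, 0.6, 5.1]
grip_width: 0.0128
```

Collar is on the plate. I open the jaws only partly, because the neighbours are close.

```bash
python3 -m crank '[{"jaw":0.5,"tx":-1,"ty":0,"tz":0,"turn":0},{"jaw":0.2,"tx":0,"ty":0,"tz":0,"turn":0},{"jaw":-0.2,"tx":0,"ty":0,"tz":0,"turn":0},{"jaw":-0.2,"tx":0,"ty":0,"tz":0,"turn":0},{"jaw":-0.2,"tx":0,"ty":0,"tz":0,"turn":0}]'
python3 -m crank '[{"jaw":-0.2,"tx":-20,"ty":0,"tz":0,"turn":0},{"jaw":-0.2,"tx":-45,"ty":0,"tz":0,"turn":0},{"jaw":-0.2,"tx":-45,"ty":0,"tz":0,"turn":0},{"jaw":-0.2,"tx":-40,"ty":0,"tz":0,"turn":0},{"jaw":-0.2,"tx":0,"ty":0,"tz":0,"turn":0}]'
python3 - <<'E'
from h import *
go([.60,.19,.30],np.radians(69.26)); snap("scene","s12"); snap("wrist","w12")
import ov
a=np.radians(-20.8)
ov.overlay("s12","ovs12",(205,190,305,280),8,(595,-139.8,16),a,(595,-139.8,100),a)
E
```

```text
time_s: 18.35
position: [0.5948, -0.1406, 0.144]
tcp_rot: [-2.415, 1.571, -2.779]
contact_force: [-0.3, -0.1, -1.2]
grip_width: 0.051
time_s: 18.85
position: [0.5966, -0.1414, 0.3008]
tcp_rot: [-0.091, 1.561, -0.455]
contact_force: [1.2, -0.4, 0.1]
grip_width: 0.0511
t 18.85 pos [ 596.6 -141.4  300.8] tool shift mm (before turn) [  -0.5  310.9 -114.7]
tool y ang 69.16 tool x [ 0.008 -0.004 -1.   ]
turn deg about tool x -0.1
```

View pics/ovs12.png

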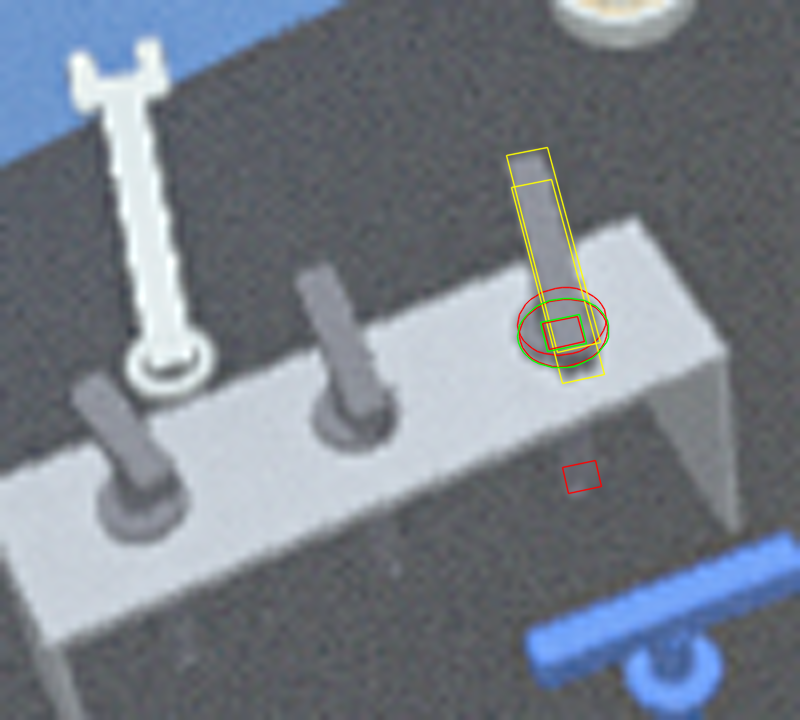

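View pics/w12.png

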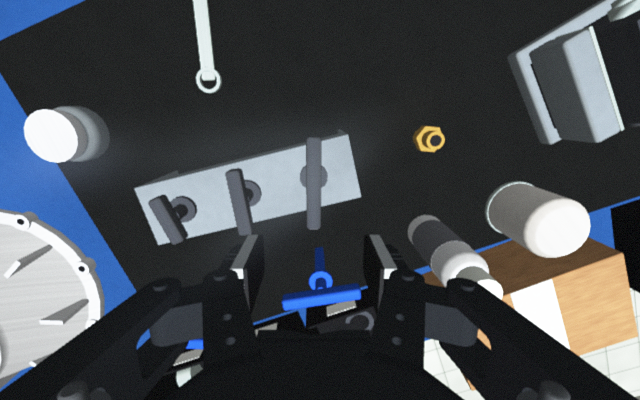

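The key hangs properly and the others are undisturbed. Next is the tang, at yaw about 88°.

```bash
python3 - <<'E'
from h import *
go([.59,.2185,.30],np.radians(88))
E
python3 -m crank '[{"jaw":-0.2,"tx":0,"ty":25,"tz":-10,"turn":0},{"jaw":-0.2,"tx":0,"ty":45,"tz":-18,"turn":0},{"jaw":-0.2,"tx":0,"ty":45,"tz":-18,"turn":0},{"jaw":-0.2,"tx":0,"ty":45,"tz":-18,"turn":0},{"jaw":-0.2,"tx":0,"ty":45,"tz":-18,"turn":0}]'
python3 -m crank '[{"jaw":-0.2,"tx":0,"ty":45,"tz":-18,"turn":0},{"jaw":-0.2,"tx":0,"ty":45,"tz":-18,"turn":0},{"jaw":-0.2,"tx":0,"ty":33,"tz":-13,"turn":0},{"jaw":-0.2,"tx":0,"ty":0,"tz":0,"turn":-8.5},{"jaw":-0.2,"tx":0,"ty":0,"tz":0,"turn":-8.5}]'
python3 -m crank '[{"jaw":-0.2,"tx":0,"ty":0,"tz":0,"turn":-1.8},{"jaw":-0.2,"tx":0,"ty":0,"tz":0,"turn":0},{"jaw":-0.2,"tx":0,"ty":0,"tz":0,"turn":0}]'
python3 - <<'E'
from h import *
go([.59,.2185,.30],np.radians(88)); snap("wrist","w13")
t=cv2.imread("pics/w13.png");cv2.imwrite("pics/w13z.png",cv2.resize(t[120:240,240:380],None,fx=5,fy=5,interpolation=cv2.INTER_CUBIC))
E
```

```text
t 18.95 pos [ 595.4 -140.8  295.1] tool shift mm (before turn) [  -5.3  333.9 -132.9]
tool y ang 69.16 tool x [ 0.002 -0.001 -1.   ]
turn deg about tool x -18.84
time_s: 19.45
position: [0.5902, 0.082, 0.2921]
tcp_rot: [-2.825, 1.568, 3.094]
contact_force: [1.0, -0.2, -0.2]
grip_width: 0.0513
time_s: 19.95
position: [0.5882, 0.214, 0.2918]
tcp_rot: [-2.893, 1.568, -2.952]
contact_force: [1.1, -0.2, 0.5]
grip_width: 0.051
time_s: 20.25
position: [0.5887, 0.2124, 0.2928]
tcp_rot: [-2.885, 1.569, -2.922]
contact_force: [0.3, 0.7, 0.2]
grip_width: 0.0514
t 20.25 pos [588.7 212.4 292.8] tool shift mm (before turn) [-7.2  6.1  1. ]
tool y ang 87.88 tool x [-0.002 -0.    -1.   ]
turn deg about tool x -0.12
```

View pics/w13z.png

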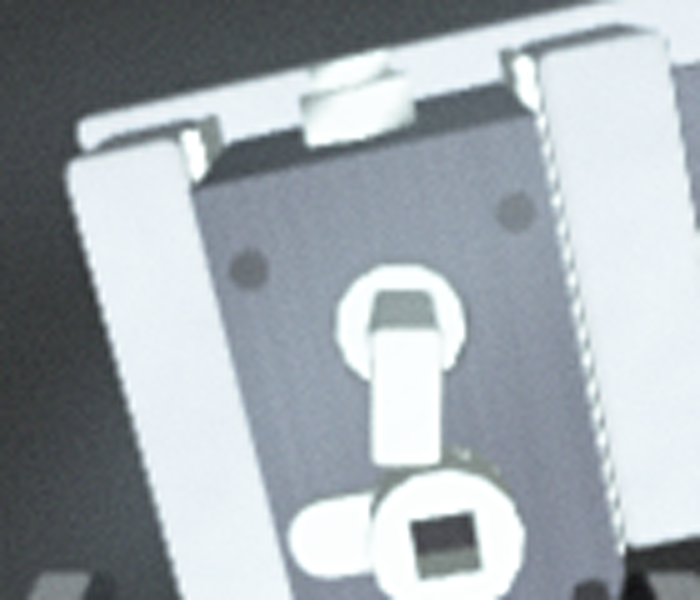

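Tang top face spans crop (374–440, 330–466); the tongue points left (−y), well clear.

Run:
```python
from h import *
c=np.load("pics/w13.npy",allow_pickle=True).item()
P=lambda u,v,z:ray(c,240+u/5,120+v/5,z)*1000
tg=np.array([P(*p,.172) for p in [(374,330),(441,330),(439,466),(374,464)]])
print(tg.round(1),tg.mean(0).round(1))
for i in range(4):
    d=tg[(i+1)%4]-tg[i]; print(np.hypot(*d[:2]).round(1),np.degrees(np.arctan2(d[1],d[0])).round(1))
print("shoulder",P(401,330,.12).round(1)," head",P(448,547,.14).round(1))
b=P(272,600,.12)-P(195,185,.12);print("valve edge",np.degrees(np.arctan2(b[1],b[0])))
b=P(625,560,.12)-P(540,115,.12);print("valve edge",np.degrees(np.arctan2(b[1],b[0])))
go([*(tg.mean(0)[:2]/1000),.162],np.radians(88))
```

```text
[[577.9 214.2 172. ]
 [578.3 225.2 172. ]
 [601.9 224.4 172. ]
 [601.2 213.4 172. ]] [589.8 219.3 172. ]
11.0 87.9
23.7 -2.1
11.0 -93.9
23.3 178.0
shoulder [590.7 219.5 120. ]  head [629.7 227.  140. ]
valve edge 6.705517194954505
valve edge 10.61457960740239
t 20.3 pos [588.8 212.4 293.1] tool shift mm (before turn) [131.1   7.    0.9]
tool y ang 87.88 tool x [-0.001 -0.    -1.   ]
turn deg about tool x -0.12
```

```bash
python3 -m crank '[{"jaw":-0.2,"tx":20,"ty":7,"tz":1,"turn":-0.1},{"jaw":-0.2,"tx":30,"ty":0,"tz":0,"turn":0},{"jaw":-0.2,"tx":20,"ty":0,"tz":0,"turn":0},{"jaw":-0.2,"tx":0,"ty":0,"tz":0,"turn":0},{"jaw":-0.2,"tx":0,"ty":0,"tz":0,"turn":0}]'
python3 - <<'E'
from h import *
go([.590,.2194,.162],np.radians(88)); snap("wrist","w14"); snap("scene","s14")
t=cv2.imread("pics/s14.png");cv2.imwrite("pics/s14z.png",cv2.resize(t[110:210,330:430],None,fx=5.5,fy=5.5,interpolation=cv2.INTER_CUBIC))
E
```

```text
time_s: 20.8
position: [0.5902, 0.2194, 0.2243]
tcp_rot: [-2.763, 1.57, -2.798]
contact_force: [-0.3, -0.0, 0.8]
grip_width: 0.0509
t 20.8 pos [590.2 219.4 224.3] tool shift mm (before turn) [62.3  0.  -0.2]
tool y ang 88.02 tool x [-0. -0. -1.]
turn deg about tool x 0.02
```

View pics/w14.png

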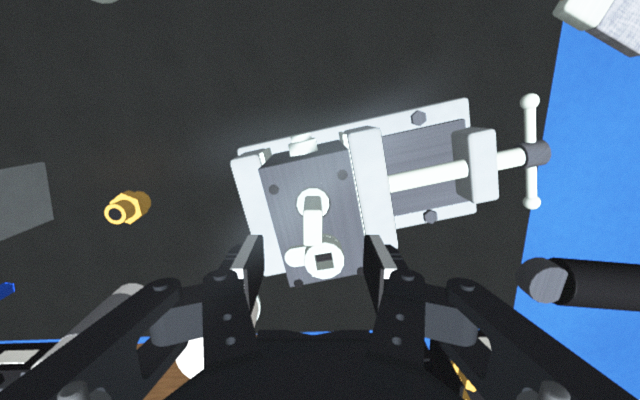

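View pics/s14z.png

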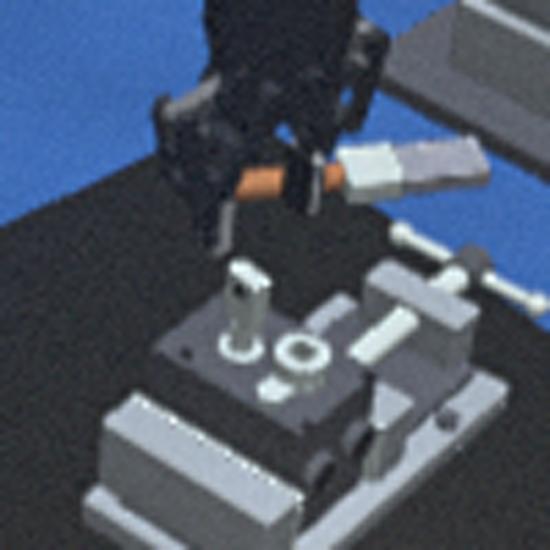

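```bash
python3 -m crank '[{"jaw":-0.2,"tx":20,"ty":0,"tz":0,"turn":0},{"jaw":-0.2,"tx":25,"ty":0,"tz":0,"turn":0},{"jaw":-0.2,"tx":15,"ty":0,"tz":0,"turn":0},{"jaw":-0.2,"tx":0,"ty":0,"tz":0,"turn":0},{"jaw":-0.2,"tx":0,"ty":0,"tz":0,"turn":0}]'
python3 - <<'E'
from h import *
go([.590,.2194,.162],np.radians(88))
E
python3 -m crank '[{"jaw":0.2,"tx":0,"ty":0,"tz":0,"turn":0},{"jaw":0.5,"tx":0,"ty":0,"tz":0,"turn":0},{"jaw":0.6,"tx":0,"ty":0,"tz":0,"turn":0}]' 30
python3 -m crank '[{"jaw":0.8,"tx":0,"ty":0,"tz":0,"turn":0},{"jaw":1,"tx":0,"ty":0,"tz":0,"turn":0},{"jaw":1,"tx":0,"ty":0,"tz":0,"turn":0},{"jaw":1,"tx":0,"ty":0,"tz":0,"turn":0}]' 30
python3 - <<'E'
from h import *
go([.590,.2194,.162],np.radians(88)); s=observe();print(s["contact_force"],s["moment"])
E
```

```text
time_s: 21.4
position: [0.5907, 0.2195, 0.1651]
tcp_rot: [0.035, 1.57, 0.001]
contact_force: [-0.1, 0.4, 0.2]
grip_width: 0.0513
t 21.4 pos [590.7 219.5 165.1] tool shift mm (before turn) [ 3.1 -0.1 -0.7]
tool y ang 88.05 tool x [ 0.001  0.    -1.   ]
turn deg about tool x 0.05
time_s: 21.7
position: [0.5908, 0.2196, 0.1649]
tcp_rot: [0.113, 1.57, 0.079]
contact_force: [-0.3, -0.0, -1.2]
grip_width: 0.0173
time_s: 22.1
position: [0.5907, 0.2193, 0.1648]
tcp_rot: [-0.283, 1.57, -0.317]
contact_force: [0.6, -1.7, 6.2]
grip_width: 0.0118
t 22.1 pos [590.7 219.3 164.8] tool shift mm (before turn) [ 2.8  0.1 -0.8]
tool y ang 88.05 tool x [ 0.001 -0.    -1.   ]
turn deg about tool x 0.05
[ 0.55497087 -1.67333628  6.16876067] [-0.54530651  0.13673334  0.03326164]
```

Gripped (11.8 mm), low side force. I lift in small steps.

```bash
python3 -m crank '[{"jaw":1,"tx":-2,"ty":-0.2,"tz":0,"turn":0},{"jaw":1,"tx":-2,"ty":0,"tz":0,"turn":0},{"jaw":1,"tx":0,"ty":0,"tz":0,"turn":0}]'
python3 - <<'E'
from h import *
go([.590,.2194,.162],np.radians(88)); s=observe();print(s["contact_force"],s["moment"])
E
```

```text
time_s: 22.4
position: [0.5903, 0.2192, 0.1677]
tcp_rot: [-2.756, 1.57, -2.79]
contact_force: [0.5, -0.9, -3.0]
grip_width: 0.0116
t 22.4 pos [590.3 219.2 167.7] tool shift mm (before turn) [ 5.7  0.1 -0.3]
tool y ang 88.06 tool x [-0.001 -0.    -1.   ]
turn deg about tool x 0.06
[ 0.45730654 -0.93608191 -2.96853728] [-0.32260429 -0.50340503  0.00587658]
```

```bash
python3 -m crank '[{"jaw":1,"tx":-3,"ty":-0.2,"tz":0,"turn":0},{"jaw":1,"tx":-4,"ty":0,"tz":0,"turn":0},{"jaw":1,"tx":-4,"ty":0,"tz":0,"turn":0},{"jaw":1,"tx":0,"ty":0,"tz":0,"turn":0}]'
python3 -c "
from h import *
s=observe();print(s['contact_force'],s['moment'])"
python3 -m crank '[{"jaw":1,"tx":-3,"ty":0,"tz":0,"turn":0},{"jaw":1,"tx":-4,"ty":0,"tz":0,"turn":0},{"jaw":1,"tx":-4,"ty":0,"tz":0,"turn":0},{"jaw":1,"tx":0,"ty":0,"tz":0,"turn":0}]'
python3 -c "
from h import *
s=observe();print(s['contact_force'],s['moment'])"
```

```text
time_s: 22.8
position: [0.5905, 0.2193, 0.1801]
tcp_rot: [0.527, 1.57, 0.493]
contact_force: [-0.3, -0.6, -3.4]
grip_width: 0.0112
[-0.29784948 -0.61486876 -3.39600737] [ 0.01383199 -0.01401127  0.02817207]
time_s: 23.2
position: [0.5906, 0.2192, 0.191]
tcp_rot: [0.281, 1.57, 0.247]
contact_force: [-0.2, 0.2, -3.2]
grip_width: 0.0115
[-0.23905912  0.22236993 -3.21676927] [ 0.05120339 -0.00819566  0.02764787]
```

Free lift, weight only. Up another 11 mm.

```bash
python3 -m crank '[{"jaw":1,"tx":-4,"ty":0,"tz":0,"turn":0},{"jaw":1,"tx":-4,"ty":0,"tz":0,"turn":0},{"jaw":1,"tx":-3,"ty":0,"tz":0,"turn":0},{"jaw":1,"tx":0,"ty":0,"tz":0,"turn":0},{"jaw":1,"tx":0,"ty":0,"tz":0,"turn":0}]'
python3 - <<'E'
from h import *
s=observe();print(s['contact_force'],s['moment'],s["position"],s["grip_width"],R0()[:,0]); snap("scene","s15"); snap("wrist","w15")
t=cv2.imread("pics/s15.png");cv2.imwrite("pics/s15z.png",cv2.resize(t[120:200,335:415],None,fx=7,fy=7,interpolation=cv2.INTER_CUBIC))
c=np.load("pics/s15.npy",allow_pickle=True).item()
# predicted: raise 37 -> neck z 132-144 hidden? land bottom (64) at 141, neck 129..141
for h in (120,129,141,157): print(h,((proj(c,[.5903,.2193,h/1000])-[335,120]+.5)*7).round())
E
```

```text
time_s: 23.7
position: [0.5903, 0.2191, 0.2011]
tcp_rot: [-1.063, 1.571, -1.097]
contact_force: [1.0, -0.3, -3.3]
grip_width: 0.0117
[ 0.96883431 -0.27608235 -3.32051101] [-0.03566057  0.04308549 -0.02350442] [0.59033523 0.21914668 0.20111808] 0.011662591097930705 [ 1.83058546e-05 -3.57334091e-05 -9.99999999e-01]
120 [273. 368.]
129 [275. 353.]
141 [277. 332.]
157 [280. 304.]
```

View pics/s15z.png

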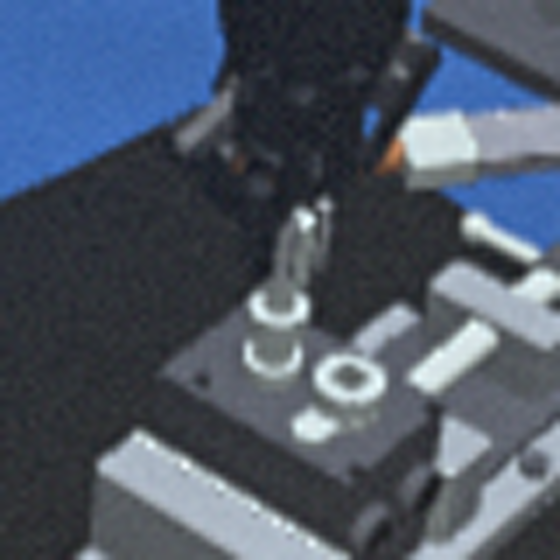

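View pics/w15.png

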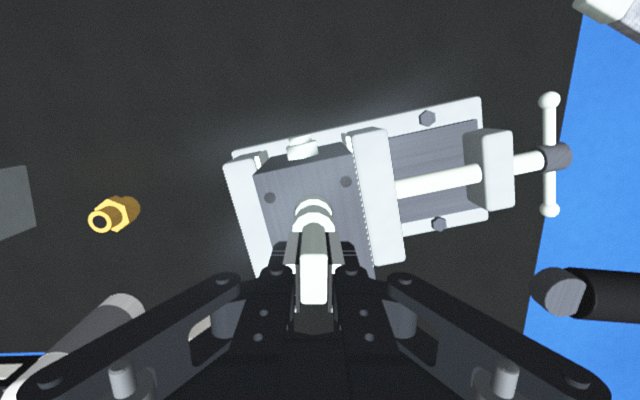

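The upper land is at crop (280,307) and the second land ring at (273,355), against a predicted (280,304) and (275,353) for a 37 mm rise. That puts the rise at about 36 mm, mid-window. I hold briefly to check for drift, and check the rack.

```bash
python3 -m crank '[{"jaw":1,"tx":0,"ty":0,"tz":0,"turn":0},{"jaw":1,"tx":0,"ty":0,"tz":0,"turn":0},{"jaw":1,"tx":0,"ty":0,"tz":0,"turn":0},{"jaw":1,"tx":0,"ty":0,"tz":0,"turn":0},{"jaw":1,"tx":0,"ty":0,"tz":0,"turn":0}]'
python3 - <<'E'
from h import *
snap("scene","s16")
a=cv2.imread("pics/s15.png")[120:200,335:415].astype(int);t=cv2.imread("pics/s16.png");print("mean diff",abs(a-t[120:200,335:415]).mean())
cv2.imwrite("pics/s16z.png",cv2.resize(t[130:290,200:420],None,fx=3.6,fy=3.6,interpolation=cv2.INTER_CUBIC))
E
```

```text
time_s: 24.3
position: [0.5903, 0.2191, 0.201]
tcp_rot: [-1.962, 1.571, -1.996]
contact_force: [-0.3, 1.1, -3.4]
grip_width: 0.0116
mean diff 3.3021354166666668
```

View pics/s16z.png

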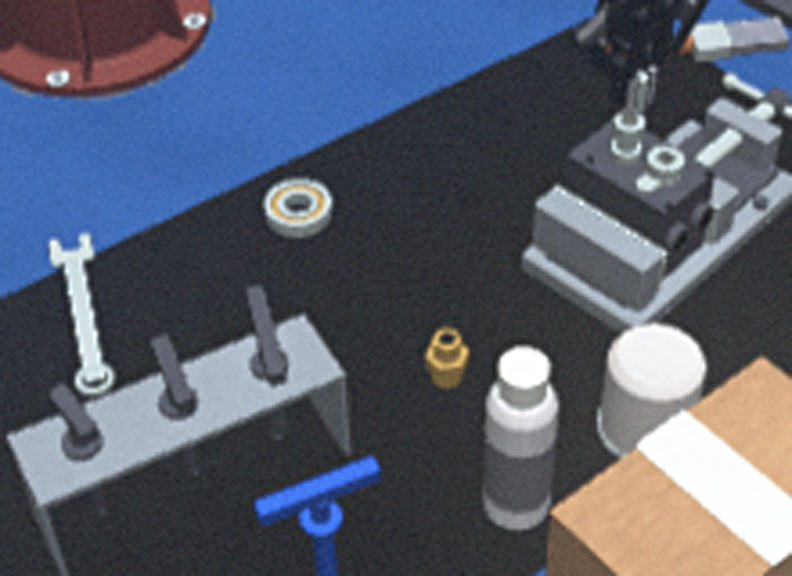

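The hold is steady, the key hangs in the rack and the bystanders in view are unmoved. Handing in.

```bash
python3 -c "
from plant import *
print(hand_in()); s=observe(); print(s['time_s'],s['position'],s['contact_force'],s['grip_width'])"
```

```text
the job is handed in; nothing more can be done
None
the job is handed in; nothing more can be done
```

I turned the keeper with the largest tee key, hung the key back in its hole, and drew the spool up to the inspection height. The job was handed in at about 24 s, with the arm still holding the spool. No verdict was reported.

**Key and keeper:** I lowered the key until it touched the floor of the recess, backed off about 2.5 mm, and turned it about 92° anticlockwise. The pictures show the keeper's tongue about a quarter turn round, well clear of the spool.

**Last checks:**
- **Spool height:** it is raised about 36 mm by the arm's travel. The overlay of the land rings in the scene picture agrees to within about 1 mm, and the window is 29 to 45 mm.
- **Grip:** the arm carried only the spool's weight (about 3.3 N). Side force was around 1 N or less, and there was no drift over the 0.5 s hold.
- **Key:** it hangs upright in its original hole, let go.
- **Everything else:** the other two keys and the bystanders I could see looked unmoved.

**Disagreements:**
- The first top and scene camera estimates of the keeper differed by about 5 mm. I relied on the wrist camera instead, and the key went in without side force.
- The first move calls were refused because of missing fields; nothing moved and no time was lost.

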